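# Emboss a corner line through a steel stencil with a ball stylus

### The job

Emboss the corner line through the steel stencil. The ball stylus lies sunk in its wooden case and can only be pinched by its steel shank at the finger cut, so lift it out there, lay it on the grey felt mat, let go and take it again by its blue handle; then set the ball down in the slot at the end with the red dot and draw it slowly and lightly along the slot, round the corner to the other end, without lifting it out on the way. Finally lay the stylus flat on the felt again, without dropping it, and let go; leave the pot, bottle, paint tube and cork block where they are.

Things in the scene. Friction and masses are not known exactly. Their poses are not given: they have to be found in the camera images.
- ball_stylus: Ball stylus, 190 mm, 60 g, axis along x, origin where ferrule meets handle; +x to butt, -x to ball. Flat-sided blue handle 14 x 14 mm, x 0 to +88, black butt cap to +91; brass ferrule 12 mm thick, x -12 to 0; steel shank 8 mm thick, x -80 to -12, tapering to 4 mm at -94; 7 mm ball centred at x -96.5. Lying flat its axis is 7 mm above its support (any flat side may be up).
- stylus_ball (a point): Centre of the 7 mm ball at the stylus' working end.
- stylus_shank (a point): Point on the stylus axis in the middle of the shank (x = -50 mm), in the case's finger cut: where to pinch it out.
- stylus_handle (a point): Point on the stylus axis in the blue handle (x = +36 mm), where to hold it for work.
- stylus_butt (a point): Centre of the butt end of the stylus (x = +91 mm).
- stylus_case: Dark wooden case, fixed, x -117 to +105, y -38 to +38 mm, 27 mm high, origin on the underside. An 18 mm wide recess along x hides the stylus handle (its top 5 mm below the case top); stylus axis 15 mm above the bench, ball towards -x. Finger cut: x -78 to -22 mm, open right across the case in y, floor 4 mm above the bench.
- felt_mat: Grey felt mat, fixed, 236 (x) x 84 (y) x 2 mm, origin at the centre of its underside. The stylus is laid here, both ends over the mat.
- emboss_board: Fixed plywood board 190 (x) x 160 (y) mm, origin centre of underside. Paper top 13 mm, steel stencil (160 x 140) top 17 mm, screw heads 19 mm above bench. L-shaped slot 11 mm wide through the stencil: first leg along y at x +50, y +52 to -50.5 mm; second leg along x at y -45, x +55.5 to -60 mm. Red dot on the stencil just beyond the start end of the first leg (x +50, y +60.5).
- slot_start (a point): Where the ball centre begins: on the slot's centre line by the red dot (board x +50, y +42 mm), 3.5 mm above the paper = ball resting on the paper.
- slot_mid1 (a point): Middle of the first leg (board x +50, y 0), ball-centre height.
- slot_corner (a point): Corner of the slot's centre line (board x +50, y -45 mm), ball-centre height.
- slot_mid2 (a point): Middle of the second leg (board x 0, y -45 mm), ball-centre height.
- slot_end (a point): Where the stroke ends (board x -50, y -45 mm), ball-centre height.
- pot: Amber paint pot, 60 x 60 x 50 mm, bystander. Origin at the centre of its underside.
- bottle: Red ink bottle with dark cap, 38 x 38 x 60 mm, bystander. Origin at the centre of its underside.
- tube: Paint tube with blue band, 26 x 100 x 20 mm, long along its y, bystander. Origin at the centre of its underside.
- cork: Cork block, 55 x 95 x 35 mm, long along its y, bystander. Origin at the centre of its underside.

How it is judged:
By the outcome, as a careful person would: the job done as asked, in the order asked, and still so for the second after the job is handed in, with the robot touching nothing.
It also fails if it takes over 67 s, if anything falls off the work surface, if the arm or the gripper's body presses on something with over 40 N, if the wrist force passes 120 N, or if a joint passes its speed limit or range.

### The arm

A 7-joint arm with a two-finger parallel gripper is mounted at the origin on a cart in front of the work surface, level with it; the furniture and walls round the work are solid. World frame = base frame: x ahead of the robot, y to its left, z up, the work surface at z = 0. Lengths are in m, angles in rad, forces in N, time in s.
With the tool pointing down it reaches from about 0.4 to 0.85 m from the base axis. Payload 10.4 kg.
Tool frame: the origin (TCP) lies midway between the tips of the shut fingers; the grasp point (between the pads) lies 19 mm behind it (r.tcp_to_grasp is the z of the grasp point in the tool frame, in m); z points along the fingers, x is the direction in which the jaws open and shut, and the axes are right-handed (so a half turn about z gives the same grasp; the last joint's range is limited). The gripper opens to 87 mm and grips with 3 to 60 N. Pads are 19 mm wide; open, the fingers measure 117 mm over their backs; the gripper's body (75 mm by 190 mm) begins 51 mm behind the grasp point.
Start: joints at [-1.35, 0.332, -0.065, 1.46, 0.022, 1.35, -0.088], TCP at [0.151, 0.607, 0.223] pointing down, gripper open.
Joint ranges: [-2.6, 2.6], [-0.5, 2.12], [-1.47, 1.34], [0.16, 2.42], [-1.27, 4.41], [0.06, 2.06], [-2.6, 2.6]. Speed limits (rad/s): [2.22, 2.22, 2.79, 2.79, 3.14, 3.14, 3.14].

### API

Orientations are given as a unit quaternion [x, y, z, w].
In Python, from bench import r, camera, close_job gives the robot as it stands. The module is installed in compiled form; this text tells all that it offers.
- The arm moves only by the shell command python3 -m crank 'ROWS' [FORCE]. ROWS is JSON, a list of rows, each an object of numbers: "x", "y", "z": the shift along the tool's x, y, z scaled (see below); "ax", "ay", "az": the turn, a rotation vector about the tool's x, y, z scaled (see below); "claw": the closure, from -1 (fully open) to 1 (shut), so that 0 is half open. A call has exactly 5 rows; each row is the pose to reach, as a shift and turn from the pose commanded when the call began, along the tool's axes at that moment; what a row does not reach only later rows make up. The controller multiplies each number of a shift by 1 m and each number of a turn by 2 rad. A row lasts 1/12 s, in which the tool goes at most 41.7 mm and 7.16 degrees, less where a joint would pass 70% of its speed; a pose out of reach is approached as far as the arm can. A call with a number of a shift or a turn outside -1 to 1 is refused whole. A call with a gripper value outside its range is refused whole. The fingers move at their own pace and stop on an object; FORCE is the grip in N (left out, the last holds). Time passes only in rows, so rows that repeat a pose let the fingers close, or fill a call up. It gives the time, the measured TCP pose, the force and the opening at its end, in the units of the state.
- r.read_state(): the state, without advancing time (a new reading comes with each control period).
- camera(name): name is "scene" or "top"; returns a dict with "color" (400x640x3 uint8, blue, green, red), "fx", "fy", "cx", "cy" (pixels), "eye" and "orientation" of the camera in the world. Camera axes: x right, y down, z forward; pixel columns grow to the right and rows downward; lengths in m; the calibration is good to about 2 mm. A picture is of the moment at which its call begins. There is no depth.
- close_job(): hands the job in, once; it reports no verdict.
The state is a dict: "time": time; "joint_positions": joint angles; "joint_vel": joint speeds; "joint_torque": joint torques, N m; "ee_pos": TCP position; "eef_rot": TCP orientation; "ft_force": force on the tool from outside, world axes, zero at the start; "torque": the same for the moment, N m; "width": finger opening in m.
Only numpy, scipy, OpenCV 4.12 (cv2) and the standard library are available. Lean on these libraries where they do the work, as an engineer would, in place of code of your own. Each camera call takes 0.05 s, during which the arm holds its last target. There are 200 camera calls.

## Working session

There is one attempt and no reset: what is moved stays moved. The work goes in short steps, Python scripts to look and compute and a shell command to move; the robot and the scene stay as the last step left them, time stands still between calls to the robot, and variables do not carry over. Pictures are saved under pics/ and viewed, about 8 in all and at most 12, crops included, and the job is handed in when it is done.

```bash
mkdir -p pics; ls
python3 - <<'E'
from bench import r,camera
import cv2,numpy as np
s=r.read_state()
for k,v in s.items(): print(k,np.round(v,4))
print(r.tcp_to_grasp,[a for a in dir(r) if a[0]!='_'])
for n in("top","scene"):
    c=camera(n); cv2.imwrite(f"pics/{n}0.png",c["color"]); print(n,[(k,np.round(c[k],4)) for k in c if k!="color"])
E
```

```text
pics
time 0.0
joint_positions [-1.3496  0.3329 -0.0647  1.4609  0.0216  1.3499 -0.0885]
joint_vel [-0.0002  0.0006 -0.0001  0.0004  0.0009 -0.0001  0.0015]
joint_torque [-6.00000e-04 -6.23270e+01  2.41000e-02 -3.89883e+01 -6.14000e-02
  3.99000e-02  1.00000e-04]
ee_pos [0.1508 0.6061 0.2217]
eef_rot [ 7.878e-01  6.159e-01 -5.000e-04  5.000e-04]
ft_force [-0.3181  0.5593  0.7943]
torque [-0.0058 -0.0285 -0.061 ]
width 0.0869
-0.0187 ['PlanningError', 'read_state', 'tcp_to_grasp']
top [('fx', np.float64(506.5392)), ('fy', np.float64(506.5392)), ('cx', np.float64(320.7352)), ('cy', np.float64(201.3143)), ('eye', array([ 0.3757, -0.1377,  1.1613])), ('orientation', array([-0.7036,  0.7069, -0.0556,  0.0464]))]
scene [('fx', np.float64(389.9558)), ('fy', np.float64(389.9558)), ('cx', np.float64(311.9721)), ('cy', np.float64(195.8306)), ('eye', array([-0.1782, -0.5158,  0.7252])), ('orientation', array([ 0.7698, -0.4746,  0.2209, -0.3652]))]
```

View pics/top0.png

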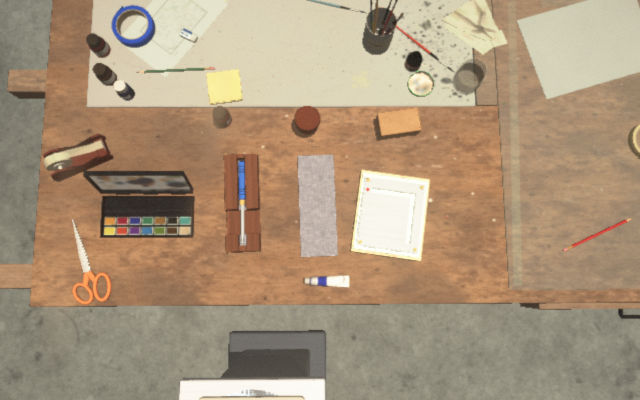

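View pics/scene0.png

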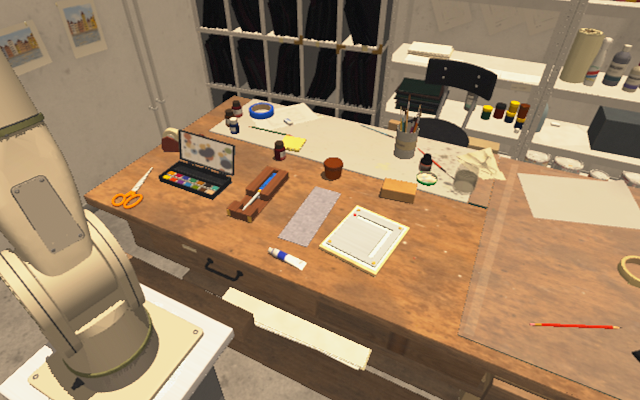

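The top view shows the case at about (242,203), with the ball end towards the bottom of the picture. The felt is at (318,205) and the board at (391,215). The pot is at (307,120), cork at (398,122), tube at (327,282) and bottle at (221,117). I'll enlarge it to measure.

```bash
cat > h.py <<'E'
from bench import r,camera
import cv2,numpy as np
from scipy.spatial.transform import Rotation as R
def cast(c,uv,z):
    uv=np.atleast_2d(np.asarray(uv,float)); M=R.from_quat(c["orientation"]).as_matrix()
    d=np.c_[(uv[:,0]-c["cx"])/c["fx"],(uv[:,1]-c["cy"])/c["fy"],np.ones(len(uv))]@M.T
    e=np.asarray(c["eye"]); t=(z-e[2])/d[:,2]; return e+d*t[:,None]
def proj(c,P):
    M=R.from_quat(c["orientation"]).as_matrix(); p=(np.atleast_2d(P)-np.asarray(c["eye"]))@M
    return np.c_[c["fx"]*p[:,0]/p[:,2]+c["cx"],c["fy"]*p[:,1]/p[:,2]+c["cy"]]
E
python3 - <<'E'
from h import *
c=camera("top"); im=c["color"]
cv2.imwrite("pics/crop1.png",cv2.resize(im[145:265,215:440],None,fx=3.5,fy=3.5,interpolation=cv2.INTER_CUBIC))
hsv=cv2.cvtColor(im,cv2.COLOR_BGR2HSV)
def comp(m,box,name,z):
    mm=np.zeros_like(m);x0,y0,x1,y1=box;mm[y0:y1,x0:x1]=m[y0:y1,x0:x1]
    p=np.argwhere(mm)[:,::-1].astype(np.float32)
    rc=cv2.minAreaRect(p); b=cv2.boxPoints(rc); print(name,len(p),"mean",p.mean(0).round(1),"ctr",cast(c,rc[0],z)[0,:2].round(4)); W=cast(c,b,z); print(W[:,:2].round(4).tolist(),[np.linalg.norm(W[i]-W[i+1]).round(4) for i in(0,1)],np.degrees(np.arctan2(*(W[1]-W[0])[1::-1])).round(2),np.degrees(np.arctan2(*(W[2]-W[1])[1::-1])).round(2))
H,S,V=cv2.split(hsv)
comp(((H>95)&(H<130)&(S>120)&(V>70)).astype(np.uint8),(225,150,262,225),"handle",.022)
comp(((S<60)&(V>80)).astype(np.uint8),(290,148,342,262),"felt",.002)
comp(((V>190)&(S<110)).astype(np.uint8),(345,165,435,265),"board",.013)
comp(((H<6)&(S>130)&(V>120)).astype(np.uint8),(350,165,435,200),"red",.017)
E
```

```text
handle 192 mean [241.3 180.7] ctr [0.5912 0.0275]
[[0.6332, 0.0339], [0.6331, 0.0224], [0.5496, 0.0211], [0.5496, 0.0324]] [np.float64(0.0114), np.float64(0.0836)] -90.16 -179.07
felt 3633 mean [316.9 205.6] ctr [ 0.5348 -0.1441]
[[0.652, -0.0968], [0.6556, -0.182], [0.4207, -0.1901], [0.4175, -0.1073]] [np.float64(0.0853), np.float64(0.2351)] -87.54 -178.03
board 5899 mean [390.9 214.5] ctr [ 0.5233 -0.3183]
[[0.423, -0.2193], [0.6444, -0.2439], [0.6265, -0.4201], [0.4056, -0.3907]] [np.float64(0.2228), np.float64(0.1771)] -6.35 -95.81
red 3 mean [367.3 188.7] ctr [ 0.5708 -0.2601]
[[0.5714, -0.2584], [0.5725, -0.2595], [0.5702, -0.2618], [0.569, -0.2606]] [np.float64(0.0016), np.float64(0.0032)] -45.26 -136.02
```

View pics/crop1.png

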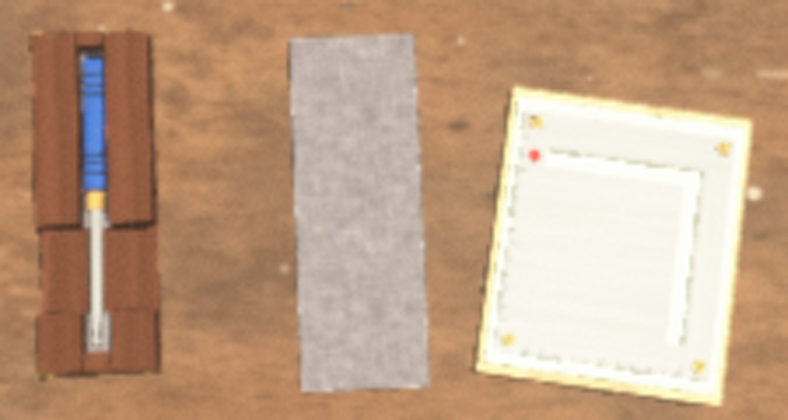

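The crop (3.5x, offset 215,145) shows the case with the finger cut at crop rows 228–311 and the ball at (97,345). The red dot is at (534,155) and the slot corner at (690,175). Board corners are at (512,87), (750,120), (720,404) and (477,371).

```bash
python3 - <<'E'
from h import *
c=camera("top"); im=c["color"]; g=lambda p:np.array(p,float)/3.5+[215,145]-.36
def fit(P,W):  # rigid 2D
    P=np.array(P,float);W=W[:,:2];a=P-P.mean(0);b=W-W.mean(0)
    th=np.arctan2((a[:,0]*b[:,1]-a[:,1]*b[:,0]).sum(),(a*b).sum());M=np.array([[np.cos(th),-np.sin(th)],[np.sin(th),np.cos(th)]])
    t=W.mean(0)-M@P.mean(0);print("  deg",np.degrees(th).round(2),"org",t.round(4),"res mm",(1e3*(P@M.T+t-W)).round(1).tolist());return M,t
print("case");Mc,tc=fit([[.105,.038],[.105,-.038],[-.117,.038],[-.117,-.038],[-.022,.038],[-.022,-.038]],cast(c,g([[32,33],[154,33],[38,376],[160,372],[36,228],[157,224]]),.027))
print("stylus",cast(c,g([[92,54],[94,191],[97,345]]),.0152)[:,:2].round(4).tolist())
for x in(.091,0,-.05,-.0965):print(x,(Mc@[x,0]+tc).round(4))
print("board");Mb,tb=fit([[.095,.08],[.095,-.08],[-.095,-.08],[-.095,.08]],cast(c,g([[512,87],[751,120],[720,405],[477,371]]),.012))
# contour-based board corners
m=cv2.inRange(im,(130,150,150),(255,255,255));m[:, :340]=0;m[:160]=0;m[270:]=0;m[:,440:]=0
k=max(cv2.findContours(m,cv2.RETR_EXTERNAL,cv2.CHAIN_APPROX_NONE)[0],key=cv2.contourArea);rc=cv2.minAreaRect(k);print(rc,cast(c,rc[0],.013).round(4))
for n,p in dict(red=(.05,.0605),start=(.05,.042),corner=(.05,-.045),end=(-.05,-.045)).items():
    w=Mb@p+tb;print(n,w.round(4),proj(c,[*w,.0165]).round(1))
print("slot img red,corner,end(-60)",cast(c,g([[534,155],[690,178],[674,346]]),.015)[:,:2].round(4).tolist(), [ (Mb@p+tb).round(4).tolist() for p in((.05,.0605),(.05,-.045),(-.06,-.045))])
print("felt");fit([[.118,.042],[.118,-.042],[-.118,-.042],[-.118,.042]],cast(c,g([[288,37],[412,33],[428,386],[302,390]]),.002))
for n,uv,z in(("pot",(307,120),.05),("cork",(398,122),.035),("tube",(327,282),.01),("bottle",(221,117),.06)):print(n,cast(c,uv,z)[0,:2].round(3))
E
python3 -m crank '[{"az":-0.03,"x":-0.03,"y":0.03},{"az":-0.06,"x":-0.07,"y":0.05},{"az":-0.1,"x":-0.11,"y":0.08},{"az":-0.13,"x":-0.15,"y":0.11},{"az":-0.13,"x":-0.19,"y":0.14}]' 40
```

```text
case
  deg 1.82 org [0.5454 0.0248] res mm [[-1.5, -2.2], [1.1, 1.5], [-0.0, -0.5], [0.2, 1.0], [0.1, -0.8], [0.2, 1.0]]
stylus [[0.6393, 0.0306], [0.5478, 0.0277], [0.4475, 0.0241]]
0.091 [0.6364 0.0276]
0 [0.5454 0.0248]
-0.05 [0.4954 0.0232]
-0.0965 [0.4489 0.0217]
board
  deg -8.1 org [ 0.512  -0.3125] res mm [[0.4, 0.1], [0.6, -0.5], [-0.4, -0.6], [-0.5, 1.0]]
((392.3027038574219, 214.84725952148438), (74.4858627319336, 82.54717254638672), 8.004729270935059) [[ 0.5108 -0.3167  0.013 ]]
red [ 0.57   -0.2597] [[367.1 189.1]]
start [ 0.5674 -0.278 ] [[375.  190.2]]
corner [ 0.5551 -0.3641] [[412.7 195.4]]
end [ 0.4561 -0.35  ] [[407.8 238.6]]
slot img red,corner,end(-60) [[0.5707, -0.2602], [0.5551, -0.3624], [0.4451, -0.3485]] [[0.57, -0.2597], [0.5551, -0.3641], [0.4462, -0.3486]]
felt
  deg 2.1 org [ 0.5372 -0.1442] res mm [[0.0, 0.3], [0.5, -0.6], [0.2, -0.9], [-0.7, 1.1]]
pot [ 0.724 -0.123]
cork [ 0.723 -0.332]
tube [ 0.36  -0.166]
bottle [0.728 0.07 ]schema error: expected keys x, y, z, ax, ay, az, claw
```

```bash
python3 -m crank '[{"x":-0.01,"y":0.01,"z":0,"ax":0,"ay":0,"az":-0.02,"claw":-1},{"x":-0.03,"y":0.03,"z":0,"ax":0,"ay":0,"az":-0.06,"claw":-1},{"x":-0.055,"y":0.055,"z":0,"ax":0,"ay":0,"az":-0.1,"claw":-1},{"x":-0.08,"y":0.08,"z":0,"ax":0,"ay":0,"az":-0.139,"claw":-1},{"x":-0.105,"y":0.105,"z":0,"ax":0,"ay":0,"az":-0.139,"claw":-1}]' 40
python3 - <<'E'
from h import *
s=r.read_state();print(R.from_quat(s["eef_rot"]).as_matrix().round(3).tolist(),s["ft_force"].round(2) if hasattr(s["ft_force"],"round") else s["ft_force"])
M=R.from_quat(s["eef_rot"]).as_matrix();print(M.T@(np.array([.4955,.0255,.12])-s["ee_pos"]))
E
```

```text
time: 0.62
ee_pos: [0.2279, 0.4778, 0.2223]
eef_rot: [0.693, 0.721, -0.0, 0.0]
ft_force: [0.8, -0.4, 1.1]
width: 0.0874
[[-0.04, 0.999, -0.0], [0.999, 0.04, -0.0], [-0.0, -0.0, -1.0]] [ 0.8  -0.4   1.15]
[-0.4624972   0.24944934  0.1023499 ]
```

```bash
python3 -m crank '[{"x":-0.03,"y":0.017,"z":0,"ax":0,"ay":0,"az":0,"claw":-1},{"x":-0.06,"y":0.034,"z":0,"ax":0,"ay":0,"az":0,"claw":-1},{"x":-0.09,"y":0.05,"z":0,"ax":0,"ay":0,"az":0,"claw":-1},{"x":-0.12,"y":0.066,"z":0,"ax":0,"ay":0,"az":0,"claw":-1},{"x":-0.154,"y":0.083,"z":0,"ax":0,"ay":0,"az":0,"claw":-1}]'
python3 -m crank '[{"x":-0.03,"y":0.017,"z":0,"ax":0,"ay":0,"az":0,"claw":-1},{"x":-0.06,"y":0.034,"z":0,"ax":0,"ay":0,"az":0,"claw":-1},{"x":-0.09,"y":0.05,"z":0,"ax":0,"ay":0,"az":0,"claw":-1},{"x":-0.12,"y":0.066,"z":0,"ax":0,"ay":0,"az":0,"claw":-1},{"x":-0.154,"y":0.083,"z":0,"ax":0,"ay":0,"az":0,"claw":-1}]'
python3 -m crank '[{"x":-0.03,"y":0.017,"z":0.01,"ax":0,"ay":0,"az":0,"claw":-1},{"x":-0.06,"y":0.034,"z":0.03,"ax":0,"ay":0,"az":0,"claw":-1},{"x":-0.09,"y":0.05,"z":0.06,"ax":0,"ay":0,"az":0,"claw":-1},{"x":-0.13,"y":0.07,"z":0.08,"ax":0,"ay":0,"az":0,"claw":-1},{"x":-0.154,"y":0.083,"z":0.1,"ax":0,"ay":0,"az":0,"claw":-0.6}]'
python3 - <<'E'
from h import *
s=r.read_state()
M=R.from_quat(s["eef_rot"]).as_matrix();print((M.T@(np.array([.4955,.0255,.0095])-s["ee_pos"])).round(4),M.round(3).tolist(),s["ft_force"])
for n in("top","scene"):
    c=camera(n); p=proj(c,s["ee_pos"])[0];print(n,p.round(1)); x,y=p.astype(int)
    cv2.imwrite(f"pics/{n}2.png",cv2.resize(c["color"][max(0,y-70):y+70,max(0,x-90):x+90],None,fx=4,fy=4,interpolation=cv2.INTER_CUBIC))
E
```

```text
time: 1.03
ee_pos: [0.3159, 0.3271, 0.2225]
eef_rot: [0.695, 0.719, 0.0, -0.0]
ft_force: [0.3, -0.1, -0.3]
width: 0.0872
time: 1.45
ee_pos: [0.4041, 0.1761, 0.2226]
eef_rot: [0.695, 0.719, 0.0, -0.0]
ft_force: [1.1, 0.8, 0.4]
width: 0.0869
time: 1.87
ee_pos: [0.4917, 0.0263, 0.1239]
eef_rot: [0.695, 0.719, 0.001, 0.0]
ft_force: [1.7, 1.0, 0.2]
width: 0.0845
[-0.0009  0.0036  0.1144] [[-0.034, 0.999, 0.002], [0.999, 0.034, 0.0], [0.0, 0.002, -1.0]] [1.69032679 0.96609085 0.21002691]
top [234.2 218.4]
scene [245.2 169.2]
```

View pics/scene2.png

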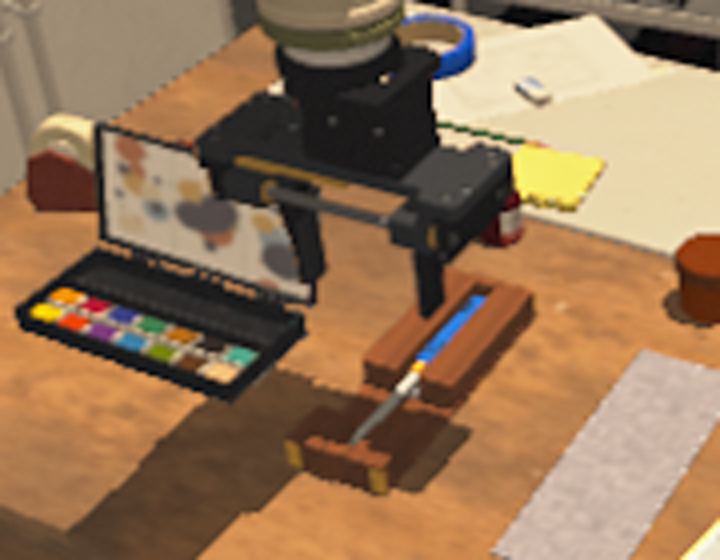

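The fingers straddle the finger cut and are aligned with the stylus, so I'll descend.

```bash
python3 -m crank '[{"x":0,"y":0.003,"z":0.02,"ax":0,"ay":0,"az":0,"claw":-0.6},{"x":0,"y":0.003,"z":0.045,"ax":0,"ay":0,"az":0,"claw":-0.6},{"x":0,"y":0.003,"z":0.07,"ax":0,"ay":0,"az":0,"claw":-0.6},{"x":0,"y":0.003,"z":0.09,"ax":0,"ay":0,"az":0,"claw":-0.6},{"x":0,"y":0.003,"z":0.09,"ax":0,"ay":0,"az":0,"claw":-0.6}]'
python3 - <<'E'
from h import *
c=camera("top");s=r.read_state()
M=R.from_quat(s["eef_rot"]).as_matrix();print((M.T@(np.array([.4955,.0255,.0095])-s["ee_pos"])).round(4),M[:,1].round(3),s["ft_force"],s["width"])
E
```

```text
time: 2.38
ee_pos: [0.4912, 0.0284, 0.0309]
eef_rot: [0.695, 0.719, -0.002, -0.002]
ft_force: [-1.2, -0.1, 0.2]
width: 0.0699
[-0.0029  0.0031  0.0234] [ 0.999  0.035 -0.004] [ 0.32961564 -0.09970268  0.84476116] 0.06932097160169322
```

```bash
python3 -m crank '[{"x":-0.001,"y":0.001,"z":0.005,"ax":0,"ay":0,"az":0,"claw":-0.6},{"x":-0.001,"y":0.002,"z":0.01,"ax":0,"ay":0,"az":0,"claw":-0.6},{"x":-0.001,"y":0.003,"z":0.015,"ax":0,"ay":0,"az":0,"claw":-0.6},{"x":-0.001,"y":0.003,"z":0.019,"ax":0,"ay":0,"az":0,"claw":-0.6},{"x":-0.001,"y":0.003,"z":0.02,"ax":0,"ay":0,"az":0,"claw":-0.6}]'
python3 - <<'E'
from h import *
for i in range(4):
    c=camera("scene");s=r.read_state();print(np.round(s["ee_pos"],4),np.round(s["ft_force"],2),round(s["time"],3))
p=proj(c,s["ee_pos"])[0].astype(int);x,y=p
cv2.imwrite("pics/s3.png",cv2.resize(c["color"][y-50:y+50,x-60:x+60],None,fx=5,fy=5,interpolation=cv2.INTER_CUBIC))
E
```

```text
time: 2.85
ee_pos: [0.4968, 0.0275, 0.0138]
eef_rot: [0.695, 0.719, -0.0, -0.0]
ft_force: [-0.7, -0.1, -0.6]
width: 0.0695
[0.4967 0.0274 0.0138] [ 0.51  0.34 -0.54] 2.9
[0.4968 0.0274 0.014 ] [-0.36  0.56 -0.18] 2.95
[0.4969 0.0274 0.0142] [ 0.46 -0.14  0.28] 3.0
[0.497  0.0274 0.0143] [ 0.32 -0.71 -0.12] 3.05
```

```bash
python3 -m crank '[{"x":-0.001,"y":-0.001,"z":0.002,"ax":0,"ay":0,"az":0,"claw":-0.6},{"x":-0.001,"y":-0.001,"z":0.004,"ax":0,"ay":0,"az":0,"claw":-0.6},{"x":-0.001,"y":-0.001,"z":0.004,"ax":0,"ay":0,"az":0,"claw":-0.6},{"x":-0.001,"y":-0.001,"z":0.004,"ax":0,"ay":0,"az":0,"claw":-0.6},{"x":-0.001,"y":-0.001,"z":0.004,"ax":0,"ay":0,"az":0,"claw":-0.6}]'
python3 - <<'E'
from h import *
for i in range(3):
    c=camera("scene");s=r.read_state();print(np.round(s["ee_pos"],4),np.round(s["ft_force"],2),round(s["time"],3))
E
```

```text
time: 3.47
ee_pos: [0.4959, 0.0264, 0.0101]
eef_rot: [0.695, 0.719, 0.0, -0.0]
ft_force: [0.6, 0.7, 0.4]
width: 0.0698
[0.496  0.0264 0.0102] [-0.71  0.04 -0.14] 3.517
[0.496  0.0264 0.0102] [-0.08  0.25  0.43] 3.567
[0.496  0.0264 0.0102] [ 0.44  0.48 -0.89] 3.617
```

View pics/s3.png

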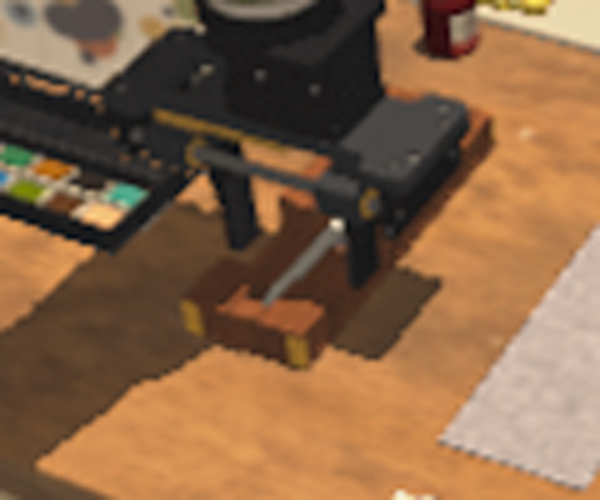

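The fingers sit in the cut on both sides of the shank. I'll close and lift.

```bash
python3 -m crank '[{"x":0,"y":0,"z":0,"ax":0,"ay":0,"az":0,"claw":0.2},{"x":0,"y":0,"z":0,"ax":0,"ay":0,"az":0,"claw":0.6},{"x":0,"y":0,"z":0,"ax":0,"ay":0,"az":0,"claw":1},{"x":0,"y":0,"z":0,"ax":0,"ay":0,"az":0,"claw":1},{"x":0,"y":0,"z":0,"ax":0,"ay":0,"az":0,"claw":1}]' 30
python3 -m crank '[{"x":0,"y":0,"z":0,"ax":0,"ay":0,"az":0,"claw":1},{"x":0,"y":0,"z":0,"ax":0,"ay":0,"az":0,"claw":1},{"x":0,"y":0,"z":0,"ax":0,"ay":0,"az":0,"claw":1},{"x":0,"y":0,"z":0,"ax":0,"ay":0,"az":0,"claw":1},{"x":0,"y":0,"z":0,"ax":0,"ay":0,"az":0,"claw":1}]' 40
python3 -c "
from h import *
s=r.read_state();print(np.round(s['ee_pos'],4),np.round(s['ft_force'],2),R.from_quat(s['eef_rot']).as_matrix()[:,1])"
```

```text
time: 4.03
ee_pos: [0.4959, 0.0263, 0.0101]
eef_rot: [0.695, 0.719, 0.0, -0.0]
ft_force: [-0.2, -0.3, -0.2]
width: 0.0442
time: 4.45
ee_pos: [0.4959, 0.0264, 0.0101]
eef_rot: [0.695, 0.719, 0.0, -0.0]
ft_force: [-0.6, 0.5, -0.3]
width: 0.0107
[0.4959 0.0264 0.0101] [-0.58  0.53 -0.27] [9.99414747e-01 3.42076582e-02 2.58102323e-07]
```

```bash
python3 -m crank '[{"x":0,"y":0,"z":0,"ax":0,"ay":0,"az":0,"claw":1},{"x":0,"y":0,"z":0,"ax":0,"ay":0,"az":0,"claw":1},{"x":0,"y":0,"z":-0.002,"ax":0,"ay":0,"az":0,"claw":1},{"x":0,"y":0,"z":-0.006,"ax":0,"ay":0,"az":0,"claw":1},{"x":0,"y":0,"z":-0.01,"ax":0,"ay":0,"az":0,"claw":1}]' 40
python3 -m crank '[{"x":0,"y":0,"z":-0.006,"ax":0,"ay":0,"az":0,"claw":1},{"x":0,"y":0,"z":-0.015,"ax":0,"ay":0,"az":0,"claw":1},{"x":0,"y":0,"z":-0.025,"ax":0,"ay":0,"az":0,"claw":1},{"x":0,"y":0,"z":-0.035,"ax":0,"ay":0,"az":0,"claw":1},{"x":0,"y":0,"z":-0.045,"ax":0,"ay":0,"az":0,"claw":1}]'
python3 - <<'E'
from h import *
c=camera("scene");s=r.read_state();print(np.round(s['ee_pos'],4),np.round(s['ft_force'],2),s["width"])
p=proj(c,s["ee_pos"])[0].astype(int);x,y=p
cv2.imwrite("pics/s4.png",cv2.resize(c["color"][y-60:y+60,x-70:x+80],None,fx=5,fy=5,interpolation=cv2.INTER_CUBIC))
E
```

```text
time: 4.87
ee_pos: [0.4958, 0.0263, 0.0204]
eef_rot: [0.695, 0.719, -0.0, -0.0]
ft_force: [-0.0, -0.3, -0.7]
width: 0.0068
time: 5.28
ee_pos: [0.4962, 0.0264, 0.0665]
eef_rot: [0.695, 0.719, 0.0, 0.0]
ft_force: [0.3, -0.3, -0.7]
width: 0.0067
[0.4972 0.0265 0.0682] [ 2.18 -0.45  1.33] 0.0067467753659256465
```

View pics/s4.png

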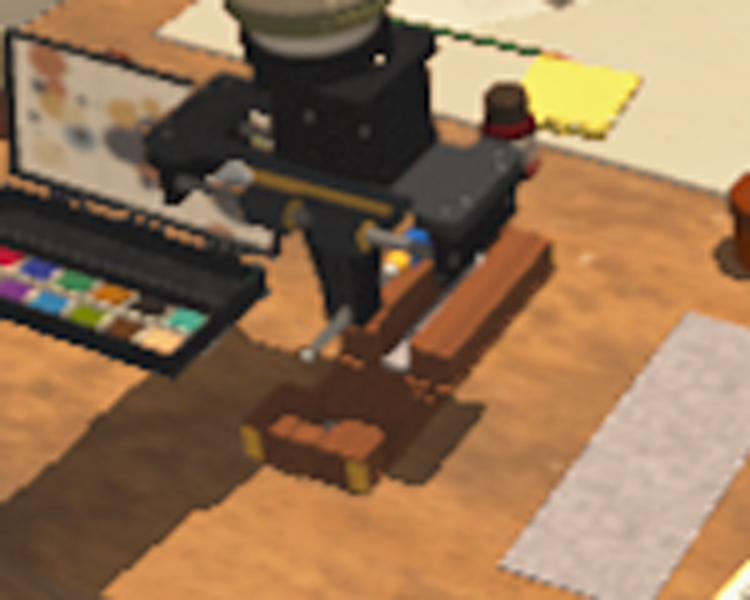

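The stylus is held level and clear of the case. Next I'll carry it to the felt.

```bash
python3 -m crank '[{"x":-0.008,"y":0,"z":0,"ax":0,"ay":0,"az":0,"claw":1},{"x":-0.023,"y":-0.002,"z":0,"ax":0,"ay":0,"az":0,"claw":1},{"x":-0.043,"y":-0.004,"z":0,"ax":0,"ay":0,"az":0,"claw":1},{"x":-0.063,"y":-0.006,"z":0,"ax":0,"ay":0,"az":0,"claw":1},{"x":-0.085,"y":-0.008,"z":0,"ax":0,"ay":0,"az":0,"claw":1}]'
python3 -m crank '[{"x":-0.022,"y":-0.002,"z":0,"ax":0,"ay":0,"az":0,"claw":1},{"x":-0.044,"y":-0.002,"z":0,"ax":0,"ay":0,"az":0,"claw":1},{"x":-0.064,"y":-0.002,"z":0,"ax":0,"ay":0,"az":0,"claw":1},{"x":-0.079,"y":-0.002,"z":0.005,"ax":0,"ay":0,"az":0,"claw":1},{"x":-0.086,"y":-0.002,"z":0.015,"ax":0,"ay":0,"az":0,"claw":1}]'
python3 -m crank '[{"x":0,"y":0,"z":0.01,"ax":0,"ay":0,"az":0,"claw":1},{"x":0,"y":0,"z":0.02,"ax":0,"ay":0,"az":0,"claw":1},{"x":0,"y":0,"z":0.027,"ax":0,"ay":0,"az":0,"claw":1},{"x":0,"y":0,"z":0.033,"ax":0,"ay":0,"az":0,"claw":1},{"x":0,"y":0,"z":0.033,"ax":0,"ay":0,"az":0,"claw":1}]'
python3 - <<'E'
from h import *
for i in range(3):
    c=camera("scene");s=r.read_state();print(np.round(s['ee_pos'],4),np.round(s['ft_force'],2),s["width"],R.from_quat(s["eef_rot"]).as_matrix()[:,1].round(4))
p=proj(c,s["ee_pos"])[0].astype(int);x,y=p
cv2.imwrite("pics/s5.png",cv2.resize(c["color"][y-60:y+60,x-70:x+80],None,fx=5,fy=5,interpolation=cv2.INTER_CUBIC))
E
```

```text
time: 5.75
ee_pos: [0.4903, -0.0599, 0.0647]
eef_rot: [0.695, 0.719, -0.0, -0.0]
ft_force: [0.2, -0.4, 0.1]
width: 0.0067
time: 6.17
ee_pos: [0.4918, -0.1482, 0.0505]
eef_rot: [0.696, 0.718, 0.0, 0.001]
ft_force: [-0.3, -0.6, -0.2]
width: 0.0067
time: 6.58
ee_pos: [0.491, -0.144, 0.0157]
eef_rot: [0.695, 0.719, -0.001, -0.001]
ft_force: [-0.7, -0.4, 0.2]
width: 0.0064
[ 0.4914 -0.1443  0.0164] [ 0.76 -1.   -2.17] 0.006626537892461488 [ 0.9994  0.0351 -0.0014]
[ 0.4918 -0.1445  0.017 ] [ 0.43 -0.01 -0.76] 0.006331889535804643 [ 9.994e-01  3.490e-02 -4.000e-04]
[ 0.492  -0.1446  0.0173] [0.67 0.47 0.19] 0.006508587396253952 [9.994e-01 3.460e-02 3.000e-04]
```

View pics/s5.png

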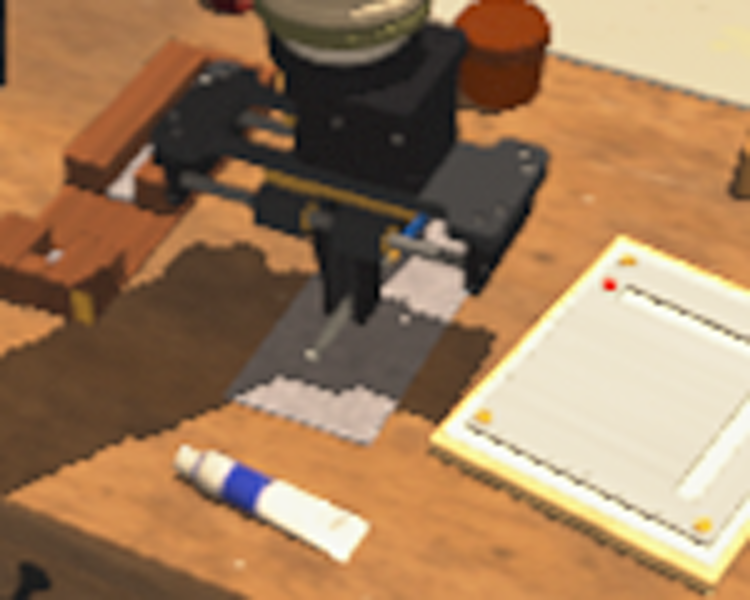

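The stylus is level over the felt with both ends on the mat. I'll lower it gently.

```bash
python3 -m crank '[{"x":0,"y":0,"z":0.003,"ax":0,"ay":0,"az":0,"claw":1},{"x":0,"y":0,"z":0.006,"ax":0,"ay":0,"az":0,"claw":1},{"x":0,"y":0,"z":0.009,"ax":0,"ay":0,"az":0,"claw":1},{"x":0,"y":0,"z":0.011,"ax":0,"ay":0,"az":0,"claw":1},{"x":0,"y":0,"z":0.011,"ax":0,"ay":0,"az":0,"claw":1}]'
python3 -m crank '[{"x":0,"y":0,"z":0.0005,"ax":0,"ay":0,"az":0,"claw":1},{"x":0,"y":0,"z":0.001,"ax":0,"ay":0,"az":0,"claw":1},{"x":0,"y":0,"z":0.0015,"ax":0,"ay":0,"az":0,"claw":1},{"x":0,"y":0,"z":0.002,"ax":0,"ay":0,"az":0,"claw":1},{"x":0,"y":0,"z":0.002,"ax":0,"ay":0,"az":0,"claw":1}]'
python3 - <<'E'
from h import *
for i in range(3):
    c=camera("scene");s=r.read_state();print(np.round(s['ee_pos'],4),np.round(s['ft_force'],2),s["width"],R.from_quat(s["eef_rot"]).as_matrix()[:,1].round(4))
E
```

```text
time: 7.15
ee_pos: [0.4915, -0.1448, 0.0056]
eef_rot: [0.695, 0.719, -0.0, -0.0]
ft_force: [-1.2, 0.3, 0.0]
width: 0.0067
time: 7.57
ee_pos: [0.4919, -0.1449, 0.0041]
eef_rot: [0.695, 0.719, 0.0, 0.0]
ft_force: [0.1, -0.1, -0.3]
width: 0.0064
[ 0.4919 -0.1449  0.0041] [ 0.83 -1.38 -0.56] 0.006476974787426229 [9.994e-01 3.410e-02 1.000e-04]
[ 0.4919 -0.1449  0.0041] [ 0.37 -0.3  -1.21] 0.00645680939348628 [9.994e-01 3.420e-02 2.000e-04]
[ 0.4919 -0.1449  0.0042] [-0.53 -0.27 -0.4 ] 0.006619159602277786 [9.994e-01 3.410e-02 2.000e-04]
```

```bash
python3 -m crank '[{"x":0,"y":0,"z":0.0004,"ax":0,"ay":0,"az":0,"claw":1},{"x":0,"y":0,"z":0.0008,"ax":0,"ay":0,"az":0,"claw":1},{"x":0,"y":0,"z":0.0008,"ax":0,"ay":0,"az":0,"claw":1},{"x":0,"y":0,"z":0.0008,"ax":0,"ay":0,"az":0,"claw":1},{"x":0,"y":0,"z":0.0008,"ax":0,"ay":0,"az":0,"claw":1}]'
python3 -c "
from h import *
for i in range(3):
    c=camera('top');s=r.read_state();print(np.round(s['ee_pos'],4),np.round(s['ft_force'],2),s['width'])"
```

```text
time: 8.13
ee_pos: [0.4918, -0.1449, 0.0034]
eef_rot: [0.695, 0.719, 0.0, -0.0]
ft_force: [-0.5, -0.1, 0.5]
width: 0.0066
[ 0.4918 -0.1449  0.0033] [-0.61 -0.91  2.19] 0.006240488459999367
[ 0.4918 -0.1449  0.0033] [-0.58 -0.18  1.4 ] 0.006808551207032027
[ 0.4918 -0.1449  0.0033] [-0.57  0.5   1.98] 0.006682730944159122
```

Fz now reads about +1.8 N, so it's resting on the mat. I'll release, rise, and shift 86 mm towards the handle.

```bash
python3 -m crank '[{"x":0,"y":0,"z":0,"ax":0,"ay":0,"az":0,"claw":0.7},{"x":0,"y":0,"z":0,"ax":0,"ay":0,"az":0,"claw":0.5},{"x":0,"y":0,"z":0,"ax":0,"ay":0,"az":0,"claw":0.3},{"x":0,"y":0,"z":0,"ax":0,"ay":0,"az":0,"claw":0.1},{"x":0,"y":0,"z":0,"ax":0,"ay":0,"az":0,"claw":0}]'
python3 -m crank '[{"x":0,"y":0,"z":-0.005,"ax":0,"ay":0,"az":0,"claw":0},{"x":0,"y":0,"z":-0.015,"ax":0,"ay":0,"az":0,"claw":0},{"x":0,"y":0,"z":-0.03,"ax":0,"ay":0,"az":0,"claw":0},{"x":0,"y":0.004,"z":-0.04,"ax":0,"ay":0,"az":0,"claw":0},{"x":0,"y":0.014,"z":-0.045,"ax":0,"ay":0,"az":0,"claw":0}]'
python3 -m crank '[{"x":0,"y":0.02,"z":0,"ax":0,"ay":0,"az":0,"claw":0},{"x":0,"y":0.04,"z":0,"ax":0,"ay":0,"az":0,"claw":0},{"x":0,"y":0.06,"z":0,"ax":0,"ay":0,"az":0,"claw":0},{"x":0,"y":0.072,"z":0,"ax":0,"ay":0,"az":0,"claw":0},{"x":0,"y":0.072,"z":0,"ax":0,"ay":0,"az":0,"claw":0}]'
python3 - <<'E'
from h import *
for i in range(2):
    c=camera("scene");s=r.read_state();print(np.round(s['ee_pos'],4),np.round(s['ft_force'],2),s["width"],R.from_quat(s["eef_rot"]).as_matrix()[:,1].round(4))
p=proj(c,s["ee_pos"])[0].astype(int);x,y=p
cv2.imwrite("pics/s6.png",cv2.resize(c["color"][y-50:y+70,x-80:x+70],None,fx=5,fy=5,interpolation=cv2.INTER_CUBIC));print(x-80,y-50)
print(proj(c,[[.4426,-.147,.009],[.542,-.143,.009]]))
E
```

```text
time: 8.7
ee_pos: [0.4918, -0.1449, 0.0033]
eef_rot: [0.695, 0.719, 0.0, -0.0]
ft_force: [0.7, -0.1, -0.2]
width: 0.0321
time: 9.12
ee_pos: [0.5063, -0.1448, 0.0505]
eef_rot: [0.695, 0.719, 0.001, 0.001]
ft_force: [0.9, 0.2, -0.8]
width: 0.0432
time: 9.53
ee_pos: [0.5804, -0.1412, 0.0491]
eef_rot: [0.694, 0.72, 0.001, 0.001]
ft_force: [-0.4, -0.2, 0.9]
width: 0.0438
[ 0.5788 -0.1418  0.0488] [-0.67  0.43  0.06] 0.04343423165930858 [9.994e-01 3.520e-02 7.000e-04]
[ 0.5777 -0.1421  0.0486] [-0.11 -0.21  0.86] 0.0435392208234378 [ 9.994e-01  3.430e-02 -1.000e-04]
236 140
[[295.08077226 232.4779331 ]
 [311.08111897 209.29725337]]
```

View pics/s6.png

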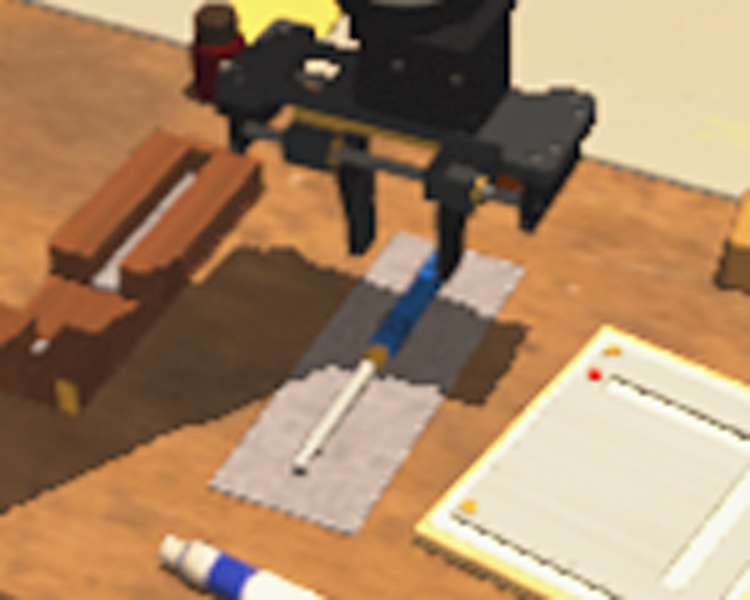

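The stylus lies flat on the felt, with the ball at crop (299,468) and the ferrule/handle joint near (384,350). The fingers are above the handle. I'll measure the stylus line before going down.

Run:
```python
from h import *
c=camera("scene");s=r.read_state();print(np.round(s["ee_pos"],4))
o=np.array([236,140])
for n,p,z in(("ball",(299,468),.009),("joint",(385,351),.009),("ferr-mid",(377,357),.009)):
    print(n,cast(c,np.array(p)/5+o-.4,z)[0].round(4))
```

```text
[ 0.5771 -0.1422  0.0485]
ball [ 0.4407 -0.149   0.009 ]
joint [ 0.542  -0.1477  0.009 ]
ferr-mid [ 0.5356 -0.146   0.009 ]
```

```bash
python3 -m crank '[{"x":0,"y":0.001,"z":0.01,"ax":0,"ay":0,"az":0,"claw":0},{"x":0,"y":0.001,"z":0.022,"ax":0,"ay":0,"az":0,"claw":0},{"x":0,"y":0.001,"z":0.032,"ax":0,"ay":0,"az":0,"claw":0},{"x":0,"y":0.001,"z":0.038,"ax":0,"ay":0,"az":0,"claw":0},{"x":0,"y":0.001,"z":0.042,"ax":0,"ay":0,"az":0,"claw":0}]'
python3 -m crank '[{"x":0,"y":0,"z":0.001,"ax":0,"ay":0,"az":0,"claw":0},{"x":0,"y":0,"z":0.0015,"ax":0,"ay":0,"az":0,"claw":0},{"x":0,"y":0,"z":0.0015,"ax":0,"ay":0,"az":0,"claw":0.3},{"x":0,"y":0,"z":0.0015,"ax":0,"ay":0,"az":0,"claw":0.6},{"x":0,"y":0,"z":0.0015,"ax":0,"ay":0,"az":0,"claw":1}]' 40
python3 -m crank '[{"x":0,"y":0,"z":0,"ax":0,"ay":0,"az":0,"claw":1},{"x":0,"y":0,"z":0,"ax":0,"ay":0,"az":0,"claw":1},{"x":0,"y":0,"z":0,"ax":0,"ay":0,"az":0,"claw":1},{"x":0,"y":0,"z":0,"ax":0,"ay":0,"az":0,"claw":1},{"x":0,"y":0,"z":0,"ax":0,"ay":0,"az":0,"claw":1}]' 55
python3 -c "
from h import *
s=r.read_state();print(np.round(s['ee_pos'],4),np.round(s['ft_force'],2),s['width'],R.from_quat(s['eef_rot']).as_matrix()[:,1].round(4),np.round(s['joint_positions'],3))"
```

```text
time: 10.1
ee_pos: [0.5777, -0.1418, 0.0047]
eef_rot: [0.695, 0.719, -0.001, -0.001]
ft_force: [-0.6, 0.1, -1.0]
width: 0.0437
time: 10.52
ee_pos: [0.579, -0.142, 0.0052]
eef_rot: [0.695, 0.719, 0.0, 0.0]
ft_force: [0.3, -0.9, 0.3]
width: 0.0309
time: 10.93
ee_pos: [0.5788, -0.1419, 0.0049]
eef_rot: [0.695, 0.719, 0.0, 0.0]
ft_force: [0.3, 0.5, 2.6]
width: 0.0134
[ 0.5788 -0.1419  0.0049] [0.28 0.54 2.64] 0.013373620789950112 [9.994e-01 3.430e-02 2.000e-04] [-0.27   0.533  0.545  1.775 -0.336  0.927  2.023]
```

Width 13.4 mm means the handle is held. I'll lift it, shift towards the board and tilt the ball end down.

```bash
python3 -m crank '[{"x":0,"y":0,"z":-0.008,"ax":0,"ay":0,"az":0,"claw":1},{"x":0,"y":0,"z":-0.025,"ax":0,"ay":0,"az":0,"claw":1},{"x":0,"y":0,"z":-0.055,"ax":0,"ay":0,"az":0,"claw":1},{"x":0,"y":0,"z":-0.09,"ax":0,"ay":0,"az":0,"claw":1},{"x":0,"y":0,"z":-0.125,"ax":0,"ay":0,"az":0,"claw":1}]'
python3 -m crank '[{"x":-0.01,"y":0,"z":-0.02,"ax":-0.03,"ay":0,"az":0,"claw":1},{"x":-0.025,"y":0,"z":-0.035,"ax":-0.075,"ay":0,"az":0,"claw":1},{"x":-0.04,"y":0,"z":-0.04,"ax":-0.12,"ay":0,"az":0,"claw":1},{"x":-0.055,"y":0,"z":-0.04,"ax":-0.165,"ay":0,"az":0,"claw":1},{"x":-0.065,"y":0,"z":-0.04,"ax":-0.21,"ay":0,"az":0,"claw":1}]'
python3 -m crank '[{"x":-0.015,"y":0,"z":0,"ax":-0.045,"ay":0,"az":0,"claw":1},{"x":-0.03,"y":0,"z":0,"ax":-0.09,"ay":0,"az":0,"claw":1},{"x":-0.045,"y":0,"z":0,"ax":-0.135,"ay":0,"az":0,"claw":1},{"x":-0.06,"y":0,"z":0,"ax":-0.18,"ay":0,"az":0,"claw":1},{"x":-0.065,"y":0,"z":0,"ax":-0.226,"ay":0,"az":0,"claw":1}]'
python3 - <<'E'
from h import *
c=camera("scene");c=camera("scene");s=r.read_state();M=R.from_quat(s["eef_rot"]).as_matrix()
print(np.round(s['ee_pos'],4),M.round(3).tolist(),np.round(s['joint_positions'],3),s["width"])
b=np.array(s["ee_pos"])+M@[0,-.133,-.0041];print("ball",b.round(4),proj(c,b))
p=proj(c,s["ee_pos"])[0].astype(int);x,y=p
cv2.imwrite("pics/s7.png",cv2.resize(c["color"][y-60:y+100,x-120:x+80],None,fx=4,fy=4,interpolation=cv2.INTER_CUBIC));print(x-120,y-60)
E
```

```text
time: 11.35
ee_pos: [0.5781, -0.1421, 0.1313]
eef_rot: [0.695, 0.719, -0.0, -0.0]
ft_force: [0.8, 0.1, -1.0]
width: 0.0133
time: 11.77
ee_pos: [0.581, -0.2089, 0.1717]
eef_rot: [0.68, 0.702, 0.152, 0.148]
ft_force: [0.2, -0.2, -0.1]
width: 0.0133
time: 12.18
ee_pos: [0.5774, -0.248, 0.1552]
eef_rot: [0.662, 0.69, 0.205, 0.208]
ft_force: [-0.1, 0.3, -0.6]
width: 0.0132
[ 0.5762 -0.25    0.1543] [[-0.034, 0.829, 0.558], [0.999, 0.037, 0.006], [-0.015, 0.557, -0.83]] [ 0.228  0.076  0.269  2.056 -0.577  0.555  2.525] 0.013780893767388655
ball [ 0.4636 -0.2549  0.0836] [[337.45221654 219.07233507]]
234 110
```

View pics/s7.png

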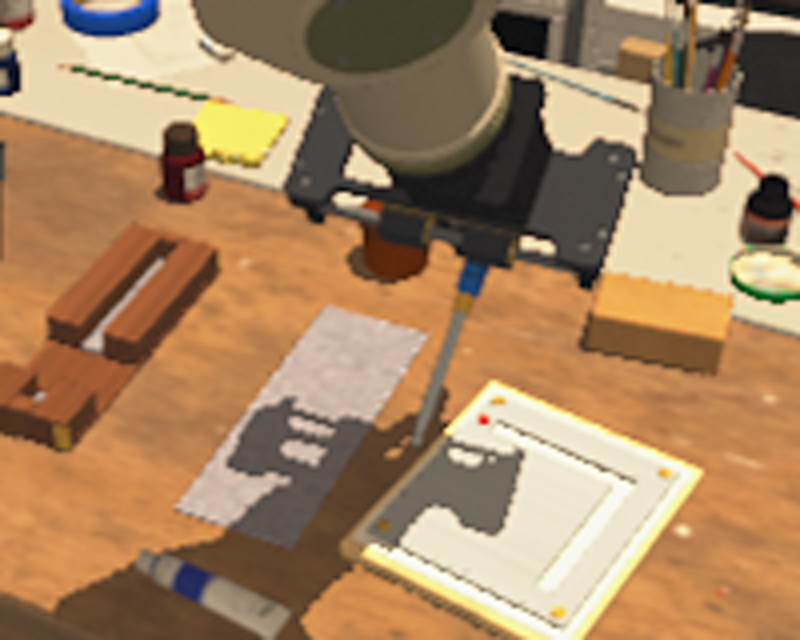

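The ball is at crop (418,440), i.e. pixel (338.5,220), which agrees with my kinematic prediction (337.5,219). The tilt stopped at 34° with joint 7 near its limit, so I'll try yawing the stylus.

```bash
python3 -m crank '[{"x":0,"y":0,"z":0,"ax":0,"ay":0,"az":-0.04,"claw":1},{"x":0,"y":0,"z":0,"ax":0,"ay":0,"az":-0.08,"claw":1},{"x":0,"y":0,"z":0,"ax":0,"ay":0,"az":-0.12,"claw":1},{"x":0,"y":0,"z":0,"ax":0,"ay":0,"az":-0.16,"claw":1},{"x":0,"y":0,"z":0,"ax":0,"ay":0,"az":-0.2,"claw":1}]'
python3 - <<'E'
from h import *
s=r.read_state();M=R.from_quat(s["eef_rot"]).as_matrix()
print(np.round(s['ee_pos'],4),M.round(3).tolist(),np.round(s['joint_positions'],3),s["width"])
b=np.array(s["ee_pos"])+M@[0,-.133,-.0041];print("ball",b.round(4))
E
```

```text
time: 12.7
ee_pos: [0.5746, -0.248, 0.146]
eef_rot: [0.598, 0.75, 0.178, 0.218]
ft_force: [-0.0, -1.1, -1.1]
width: 0.0132
[ 0.5746 -0.248   0.146 ] [[-0.189, 0.82, 0.541], [0.975, 0.22, 0.007], [-0.113, 0.529, -0.841]] [ 0.758  0.111 -0.292  2.026 -0.448  0.539  2.602] 0.013163086758305421
ball [ 0.4634 -0.2773  0.0792]
```

```bash
cat >> h.py <<'E'
def target(phi,tilt):
    p,t=np.radians([phi,tilt]);y=np.array([np.cos(p)*np.cos(t),np.sin(p)*np.cos(t),np.sin(t)]);x=np.array([-np.sin(p),np.cos(p),0]);return np.c_[x,y,np.cross(x,y)]
BALL=np.array([0,-.133,-.0041])
def info():
    s=r.read_state();M=R.from_quat(s["eef_rot"]).as_matrix();p=np.array(s["ee_pos"])
    print("t",round(s["time"],2),"p",p.round(4),"phi",np.degrees(np.arctan2(M[1,1],M[0,1])).round(1),"tilt",np.degrees(np.arcsin(M[2,1])).round(1),"xz",M[2,0].round(3),"ball",(p+M@BALL).round(4),"J",np.round(s["joint_positions"],3),"F",np.round(s["ft_force"],2),"w",round(s["width"],4));return s,M,p
def plan(phi,tilt,ball):
    s,M,p=info();T=target(phi,tilt);rv=R.from_matrix(M.T@T).as_rotvec()
    print("shift",(M.T@(np.array(ball)-T@BALL-p)).round(4),"turn/2",(rv/2).round(3),"deg",np.degrees(np.linalg.norm(rv)).round(1))
E
python3 -c "
from h import *
plan(-45,37,[.51,-.25,.08])"
```

```text
t 12.7 p [ 0.5746 -0.248   0.146 ] phi 15.0 tilt 31.9 xz -0.113 ball [ 0.4634 -0.2773  0.0792] J [ 0.758  0.111 -0.292  2.026 -0.448  0.539  2.602] F [-0.04 -1.1  -1.12] w 0.0132
shift [-0.0804 -0.0017 -0.0029] turn/2 [-0.011 -0.234  0.431] deg 56.2
```

```bash
python3 -m crank '[{"x":-0.005,"y":0,"z":0,"ax":-0.001,"ay":-0.02,"az":0.037,"claw":1},{"x":-0.01,"y":0,"z":0,"ax":-0.002,"ay":-0.044,"az":0.08,"claw":1},{"x":-0.015,"y":0,"z":0,"ax":-0.003,"ay":-0.067,"az":0.123,"claw":1},{"x":-0.02,"y":0,"z":0,"ax":-0.005,"ay":-0.091,"az":0.167,"claw":1},{"x":-0.025,"y":0,"z":0,"ax":-0.006,"ay":-0.115,"az":0.21,"claw":1}]'
python3 -c "
from h import *
plan(-45,37,[.51,-.25,.08])"
```

```text
time: 13.12
ee_pos: [0.5779, -0.2706, 0.1481]
eef_rot: [0.742, 0.599, 0.157, 0.258]
ft_force: [-0.1, -0.7, -0.6]
width: 0.0135
t 13.12 p [ 0.5779 -0.2706  0.1481] phi -10.5 tilt 34.8 xz -0.076 ball [ 0.4683 -0.25    0.0756] J [ 0.579  0.067 -0.207  2.088 -0.012  0.374  1.745] F [-0.12 -0.68 -0.58] w 0.0135
shift [-0.0531  0.0206  0.0088] turn/2 [-0.007 -0.131  0.244] deg 31.8
```

```bash
python3 -c "
from h import *
plan(-25,47,[.567,-.278,.06])"
```

```text
t 13.12 p [ 0.5779 -0.2706  0.1481] phi -10.5 tilt 34.8 xz -0.076 ball [ 0.4683 -0.25    0.0756] J [ 0.579  0.067 -0.207  2.088 -0.012  0.374  1.745] F [-0.12 -0.68 -0.58] w 0.0135
shift [-0.0287  0.0704  0.0441] turn/2 [-0.101 -0.037  0.101] deg 16.9
```

```bash
python3 -m crank '[{"x":-0.005,"y":0.012,"z":0.008,"ax":-0.018,"ay":-0.007,"az":0.018,"claw":1},{"x":-0.012,"y":0.03,"z":0.019,"ax":-0.042,"ay":-0.015,"az":0.042,"claw":1},{"x":-0.02,"y":0.05,"z":0.031,"ax":-0.07,"ay":-0.026,"az":0.07,"claw":1},{"x":-0.027,"y":0.065,"z":0.04,"ax":-0.093,"ay":-0.034,"az":0.093,"claw":1},{"x":-0.029,"y":0.07,"z":0.044,"ax":-0.101,"ay":-0.037,"az":0.101,"claw":1}]'
python3 -c "
from h import *
camera('top');camera('top')
plan(-25,47,[.567,-.278,.06])"
```

```text
time: 13.53
ee_pos: [0.6529, -0.3177, 0.1542]
eef_rot: [0.773, 0.493, 0.215, 0.337]
ft_force: [-0.5, 0.4, -0.9]
width: 0.0131
t 13.63 p [ 0.6524 -0.3161  0.1533] phi -24.6 tilt 46.9 xz -0.002 ball [ 0.5671 -0.2771  0.059 ] J [0.26  0.183 0.112 2.064 0.382 0.085 1.135] F [-1.22  0.35 -0.34] w 0.0133
shift [-0.0015  0.001  -0.0007] turn/2 [-0.001 -0.001  0.002] deg 0.3
```

```bash
python3 -c "
from h import *
plan(-25,42,[.567,-.278,.03])"
```

```text
t 13.63 p [ 0.6524 -0.3161  0.1533] phi -24.6 tilt 46.9 xz -0.002 ball [ 0.5671 -0.2771  0.059 ] J [0.26  0.183 0.112 2.064 0.382 0.085 1.135] F [-1.22  0.35 -0.34] w 0.0133
shift [-0.0015 -0.0218  0.0314] turn/2 [ 0.043 -0.001  0.002] deg 4.9
```

```bash
python3 -m crank '[{"x":0,"y":-0.004,"z":0.006,"ax":0.009,"ay":0,"az":0,"claw":1},{"x":0,"y":-0.009,"z":0.013,"ax":0.018,"ay":0,"az":0,"claw":1},{"x":-0.001,"y":-0.014,"z":0.02,"ax":0.028,"ay":0,"az":0.001,"claw":1},{"x":-0.001,"y":-0.019,"z":0.027,"ax":0.037,"ay":0,"az":0.001,"claw":1},{"x":-0.001,"y":-0.022,"z":0.031,"ax":0.043,"ay":0,"az":0.001,"claw":1}]'
python3 - <<'E'
from h import *
camera('top');c=camera('top');cv2.imwrite("pics/t8full.png",c["color"])
c2=camera("scene");s,M,p=info();b=p+M@BALL
u,v=proj(c2,b)[0];print("scene",u,v,"top",proj(c,b)[0]);x,y=int(u),int(v)
cv2.imwrite("pics/s8.png",cv2.resize(c2["color"][y-35:y+45,x-50:x+60],None,fx=7,fy=7,interpolation=cv2.INTER_CUBIC));print(x-50,y-35)
for n,P in dict(red=(.5704,-.26,.017),start=(.5674,-.278,.0165),corner=(.5551,-.3641,.0165),end=(.4561,-.35,.0165)).items():print(n,proj(c2,P)[0].round(1))
E
```

```text
time: 14.05
ee_pos: [0.6579, -0.3214, 0.1159]
eef_rot: [0.787, 0.503, 0.193, 0.301]
ft_force: [-0.8, -0.2, -0.1]
width: 0.0132
t 14.2 p [ 0.6579 -0.3216  0.1163] phi -24.9 tilt 42.0 xz 0.001 ball [ 0.5657 -0.2788  0.0304] J [ 0.394  0.267 -0.024  1.997  0.306  0.153  1.225] F [ 0.54 -0.32 -0.73] w 0.0132
scene 360.61833109229536 213.0439190332165 top [376.15234553 189.9207697 ]
310 178
red [354.4 213.6]
start [360.2 216.4]
corner [389.6 229.4]
end [371.1 253.2]
```

View pics/s8.png

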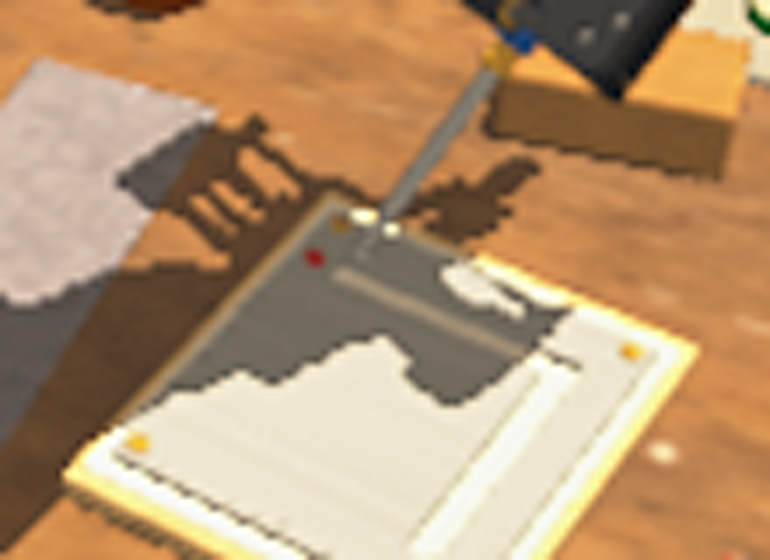

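The ball is at crop (362,252), directly over the slot's start near the red dot (315,258), within about 1–2 mm of prediction. I'll descend straight down, watching the force.

```bash
python3 -m crank '[{"x":0,"y":-0.002,"z":0.0022,"ax":0,"ay":0,"az":0,"claw":1},{"x":0,"y":-0.004,"z":0.0045,"ax":0,"ay":0,"az":0,"claw":1},{"x":0,"y":-0.0055,"z":0.006,"ax":0,"ay":0,"az":0,"claw":1},{"x":0,"y":-0.006,"z":0.0067,"ax":0,"ay":0,"az":0,"claw":1},{"x":0,"y":-0.006,"z":0.0067,"ax":0,"ay":0,"az":0,"claw":1}]'
python3 -c "
from h import *
for i in range(4): camera('top');info()"
```

```text
time: 14.62
ee_pos: [0.6579, -0.3212, 0.1069]
eef_rot: [0.787, 0.502, 0.193, 0.302]
ft_force: [0.3, -0.1, -0.8]
width: 0.0134
t 14.67 p [ 0.658  -0.3213  0.1072] phi -24.9 tilt 42.0 xz 0.001 ball [ 0.5659 -0.2785  0.0213] J [ 0.376  0.281 -0.004  2.003  0.319  0.132  1.209] F [-0.02 -1.12  0.13] w 0.0136
t 14.72 p [ 0.6581 -0.3214  0.1074] phi -24.9 tilt 42.0 xz 0.001 ball [ 0.566  -0.2786  0.0215] J [ 0.377  0.28  -0.004  2.003  0.319  0.133  1.209] F [-0.24 -0.   -0.42] w 0.0137
t 14.77 p [ 0.6582 -0.3214  0.1075] phi -24.9 tilt 42.0 xz 0.001 ball [ 0.5661 -0.2786  0.0216] J [ 0.377  0.28  -0.005  2.003  0.319  0.133  1.209] F [-0.02  0.57 -1.24] w 0.0133
t 14.82 p [ 0.6581 -0.3215  0.1075] phi -24.9 tilt 42.0 xz 0.001 ball [ 0.566  -0.2787  0.0216] J [ 0.377  0.28  -0.005  2.003  0.319  0.133  1.209] F [-0.86 -0.53 -0.65] w 0.0133
```

```bash
python3 -m crank '[{"x":0,"y":-0.0003,"z":0.0007,"ax":0,"ay":0,"az":0,"claw":1},{"x":0,"y":-0.0006,"z":0.0012,"ax":0,"ay":0,"az":0,"claw":1},{"x":0,"y":-0.001,"z":0.0018,"ax":0,"ay":0,"az":0,"claw":1},{"x":0,"y":-0.0014,"z":0.0023,"ax":0,"ay":0,"az":0,"claw":1},{"x":0,"y":-0.0014,"z":0.0023,"ax":0,"ay":0,"az":0,"claw":1}]'
python3 -c "
from h import *
for i in range(3): camera('top');info()"
python3 -m crank '[{"x":0,"y":-0.0003,"z":0.0004,"ax":0,"ay":0,"az":0,"claw":1},{"x":0,"y":-0.0007,"z":0.0007,"ax":0,"ay":0,"az":0,"claw":1},{"x":0,"y":-0.001,"z":0.0011,"ax":0,"ay":0,"az":0,"claw":1},{"x":0,"y":-0.001,"z":0.0011,"ax":0,"ay":0,"az":0,"claw":1},{"x":0,"y":-0.001,"z":0.0011,"ax":0,"ay":0,"az":0,"claw":1}]'
python3 -c "
from h import *
for i in range(3): camera('top');info()"
```

```text
time: 15.23
ee_pos: [0.6584, -0.3217, 0.1045]
eef_rot: [0.787, 0.502, 0.193, 0.302]
ft_force: [0.8, 0.5, -0.3]
width: 0.0135
t 15.28 p [ 0.6585 -0.3217  0.1046] phi -24.9 tilt 42.0 xz 0.001 ball [ 0.5663 -0.2788  0.0187] J [3.720e-01 2.860e-01 1.000e-03 2.003e+00 3.220e-01 1.270e-01 1.205e+00] F [ 0.   -0.44 -0.84] w 0.0135
t 15.33 p [ 0.6585 -0.3217  0.1047] phi -24.9 tilt 42.0 xz 0.001 ball [ 0.5664 -0.2789  0.0187] J [3.720e-01 2.860e-01 1.000e-03 2.003e+00 3.220e-01 1.270e-01 1.205e+00] F [ 0.07  0.53 -0.66] w 0.0134
t 15.38 p [ 0.6585 -0.3217  0.1047] phi -24.9 tilt 42.0 xz 0.001 ball [ 0.5664 -0.2789  0.0188] J [3.720e-01 2.860e-01 1.000e-03 2.003e+00 3.220e-01 1.270e-01 1.205e+00] F [ 0.71  0.32 -1.2 ] w 0.0134
time: 15.8
ee_pos: [0.6585, -0.3217, 0.1031]
eef_rot: [0.787, 0.502, 0.193, 0.302]
ft_force: [0.0, 0.2, -0.4]
width: 0.0135
t 15.85 p [ 0.6585 -0.3217  0.1032] phi -24.9 tilt 42.0 xz 0.001 ball [ 0.5664 -0.2789  0.0173] J [0.369 0.288 0.004 2.004 0.324 0.124 1.202] F [ 0.77 -0.75 -0.02] w 0.0138
t 15.9 p [ 0.6585 -0.3217  0.1032] phi -24.9 tilt 42.0 xz 0.001 ball [ 0.5664 -0.2789  0.0173] J [0.369 0.288 0.004 2.004 0.324 0.124 1.202] F [ 1.11 -0.74 -1.  ] w 0.0134
t 15.95 p [ 0.6585 -0.3217  0.1033] phi -24.9 tilt 42.0 xz 0.001 ball [ 0.5664 -0.2789  0.0173] J [0.369 0.288 0.004 2.004 0.324 0.124 1.202] F [ 0.8   0.08 -0.47] w 0.0134
```

```bash
python3 -m crank '[{"x":0,"y":-0.0002,"z":0.0002,"ax":0,"ay":0,"az":0,"claw":1},{"x":0,"y":-0.0004,"z":0.0004,"ax":0,"ay":0,"az":0,"claw":1},{"x":0,"y":-0.0006,"z":0.0006,"ax":0,"ay":0,"az":0,"claw":1},{"x":0,"y":-0.0006,"z":0.0006,"ax":0,"ay":0,"az":0,"claw":1},{"x":0,"y":-0.0006,"z":0.0006,"ax":0,"ay":0,"az":0,"claw":1}]'
python3 -c "
from h import *
for i in range(3): camera('top');info()"
python3 -m crank '[{"x":0,"y":-0.0002,"z":0.0002,"ax":0,"ay":0,"az":0,"claw":1},{"x":0,"y":-0.0004,"z":0.0004,"ax":0,"ay":0,"az":0,"claw":1},{"x":0,"y":-0.0005,"z":0.0005,"ax":0,"ay":0,"az":0,"claw":1},{"x":0,"y":-0.0005,"z":0.0005,"ax":0,"ay":0,"az":0,"claw":1},{"x":0,"y":-0.0005,"z":0.0005,"ax":0,"ay":0,"az":0,"claw":1}]'
python3 -c "
from h import *
for i in range(3): camera('top');info()"
```

```text
time: 16.37
ee_pos: [0.6584, -0.3217, 0.1023]
eef_rot: [0.787, 0.502, 0.193, 0.302]
ft_force: [0.4, 0.4, -1.2]
width: 0.0136
t 16.42 p [ 0.6585 -0.3217  0.1024] phi -24.9 tilt 42.0 xz 0.001 ball [ 0.5663 -0.2788  0.0164] J [0.367 0.289 0.006 2.005 0.325 0.122 1.2  ] F [-0.75 -0.02 -0.7 ] w 0.0138
t 16.47 p [ 0.6585 -0.3216  0.1024] phi -24.9 tilt 42.0 xz 0.001 ball [ 0.5664 -0.2788  0.0164] J [0.367 0.289 0.006 2.005 0.325 0.122 1.2  ] F [-0.73 -0.24  0.13] w 0.0133
t 16.52 p [ 0.6585 -0.3217  0.1024] phi -24.9 tilt 42.0 xz 0.001 ball [ 0.5664 -0.2788  0.0165] J [0.367 0.289 0.006 2.005 0.325 0.122 1.2  ] F [ 0.68  0.99 -1.41] w 0.0133
time: 16.93
ee_pos: [0.6585, -0.3217, 0.1017]
eef_rot: [0.787, 0.502, 0.193, 0.302]
ft_force: [-0.9, -0.1, -0.2]
width: 0.0135
t 16.98 p [ 0.6584 -0.3217  0.1017] phi -24.9 tilt 42.0 xz 0.001 ball [ 0.5663 -0.2789  0.0157] J [0.366 0.29  0.008 2.006 0.326 0.12  1.199] F [-0.33  0.76 -0.6 ] w 0.0133
t 17.03 p [ 0.6584 -0.3217  0.1017] phi -24.9 tilt 42.0 xz 0.001 ball [ 0.5663 -0.2789  0.0158] J [0.366 0.29  0.008 2.006 0.326 0.12  1.199] F [ 0.67 -0.4  -0.86] w 0.0134
t 17.08 p [ 0.6585 -0.3217  0.1017] phi -24.9 tilt 42.0 xz 0.001 ball [ 0.5663 -0.2788  0.0158] J [0.366 0.29  0.008 2.006 0.326 0.12  1.199] F [-0.65 -0.07 -0.93] w 0.0133
```

```bash
for k in 1; do :; done
python3 -m crank '[{"x":0,"y":-0.0002,"z":0.0002,"ax":0,"ay":0,"az":0,"claw":1},{"x":0,"y":-0.0004,"z":0.0004,"ax":0,"ay":0,"az":0,"claw":1},{"x":0,"y":-0.0005,"z":0.0005,"ax":0,"ay":0,"az":0,"claw":1},{"x":0,"y":-0.0005,"z":0.0005,"ax":0,"ay":0,"az":0,"claw":1},{"x":0,"y":-0.0005,"z":0.0005,"ax":0,"ay":0,"az":0,"claw":1}]'
python3 -c "
from h import *
for i in range(3): camera('top');info()" | sed 's/J.*F/F/'
python3 -m crank '[{"x":0,"y":-0.0002,"z":0.0002,"ax":0,"ay":0,"az":0,"claw":1},{"x":0,"y":-0.0003,"z":0.0004,"ax":0,"ay":0,"az":0,"claw":1},{"x":0,"y":-0.0003,"z":0.0004,"ax":0,"ay":0,"az":0,"claw":1},{"x":0,"y":-0.0003,"z":0.0004,"ax":0,"ay":0,"az":0,"claw":1},{"x":0,"y":-0.0003,"z":0.0004,"ax":0,"ay":0,"az":0,"claw":1}]'
python3 -c "
from h import *
for i in range(3): camera('top');info()" | sed 's/J.*F/F/'
```

```text
time: 17.5
ee_pos: [0.6586, -0.3217, 0.1013]
eef_rot: [0.787, 0.502, 0.193, 0.302]
ft_force: [0.6, -0.2, 1.9]
width: 0.0133
t 17.55 p [ 0.6586 -0.3217  0.1012] phi -24.9 tilt 42.0 xz 0.001 ball [ 0.5665 -0.2789  0.0152] F [ 0.77 -0.82  0.82] w 0.0135
t 17.6 p [ 0.6586 -0.3217  0.1013] phi -24.9 tilt 42.0 xz 0.001 ball [ 0.5665 -0.2789  0.0153] F [ 0.71 -0.39  0.67] w 0.0132
t 17.65 p [ 0.6586 -0.3217  0.1012] phi -24.9 tilt 42.0 xz 0.001 ball [ 0.5665 -0.2789  0.0152] F [ 0.71 -0.39  1.37] w 0.0132
time: 18.07
ee_pos: [0.6587, -0.3217, 0.1008]
eef_rot: [0.787, 0.502, 0.194, 0.302]
ft_force: [1.6, -0.1, 3.4]
width: 0.0134
t 18.12 p [ 0.6587 -0.3217  0.1008] phi -24.9 tilt 42.0 xz 0.001 ball [ 0.5666 -0.2789  0.0148] F [ 3.2  -1.45  2.13] w 0.0133
t 18.17 p [ 0.6587 -0.3217  0.1008] phi -24.9 tilt 42.0 xz 0.001 ball [ 0.5666 -0.2789  0.0148] F [ 2.01 -0.2   3.01] w 0.0129
t 18.22 p [ 0.6586 -0.3217  0.1007] phi -24.9 tilt 42.0 xz 0.001 ball [ 0.5665 -0.2789  0.0147] F [ 1.75 -0.88  3.08] w 0.0136
```

Contact is at about 3 N with no contact at stencil height before, so the ball is on the paper in the slot. My believed z runs about 1.7 mm low. I'll start the first leg slowly, at about 17 mm/s.

```bash
python3 -m crank '[{"x":-0.0014,"y":0.0003,"z":0.0003,"ax":0,"ay":0,"az":0,"claw":1},{"x":-0.0028,"y":0.0006,"z":0.0006,"ax":0,"ay":0,"az":0,"claw":1},{"x":-0.0041,"y":0.0009,"z":0.0009,"ax":0,"ay":0,"az":0,"claw":1},{"x":-0.0055,"y":0.0013,"z":0.0011,"ax":0,"ay":0,"az":0,"claw":1},{"x":-0.0068,"y":0.0016,"z":0.0014,"ax":0,"ay":0,"az":0,"claw":1}]'
python3 -m crank '[{"x":-0.0014,"y":0.0003,"z":0.0003,"ax":0,"ay":0,"az":0,"claw":1},{"x":-0.0028,"y":0.0006,"z":0.0006,"ax":0,"ay":0,"az":0,"claw":1},{"x":-0.0041,"y":0.0009,"z":0.0009,"ax":0,"ay":0,"az":0,"claw":1},{"x":-0.0055,"y":0.0013,"z":0.0011,"ax":0,"ay":0,"az":0,"claw":1},{"x":-0.0068,"y":0.0016,"z":0.0014,"ax":0,"ay":0,"az":0,"claw":1}]'
python3 -c "
from h import *
plan(-24.9,42,[.5551,-.3641,.0148])"
```

```text
time: 18.63
ee_pos: [0.657, -0.3287, 0.0999]
eef_rot: [0.787, 0.502, 0.193, 0.301]
ft_force: [0.0, 1.7, 1.3]
width: 0.0136
time: 19.05
ee_pos: [0.6564, -0.336, 0.1004]
eef_rot: [0.787, 0.502, 0.193, 0.302]
ft_force: [0.6, 1.3, 1.1]
width: 0.0134
t 19.05 p [ 0.6564 -0.336   0.1004] phi -24.9 tilt 42.0 xz 0.001 ball [ 0.5643 -0.2932  0.0145] J [ 0.451  0.303 -0.056  1.991  0.305  0.121  1.251] F [0.61 1.3  1.05] w 0.0134
shift [-0.0682  0.0162  0.0141] turn/2 [-0. -0. -0.] deg 0.1
```

```bash
python3 -m crank '[{"x":-0.0013,"y":0.0003,"z":0.0003,"ax":0,"ay":0,"az":0,"claw":1},{"x":-0.0027,"y":0.0007,"z":0.0007,"ax":0,"ay":0,"az":0,"claw":1},{"x":-0.004,"y":0.001,"z":0.001,"ax":0,"ay":0,"az":0,"claw":1},{"x":-0.0054,"y":0.0014,"z":0.0013,"ax":0,"ay":0,"az":0,"claw":1},{"x":-0.0067,"y":0.0017,"z":0.0016,"ax":0,"ay":0,"az":0,"claw":1}]'
python3 -m crank '[{"x":-0.0013,"y":0.0003,"z":0.0003,"ax":0,"ay":0,"az":0,"claw":1},{"x":-0.0027,"y":0.0007,"z":0.0007,"ax":0,"ay":0,"az":0,"claw":1},{"x":-0.004,"y":0.001,"z":0.001,"ax":0,"ay":0,"az":0,"claw":1},{"x":-0.0054,"y":0.0014,"z":0.0013,"ax":0,"ay":0,"az":0,"claw":1},{"x":-0.0067,"y":0.0017,"z":0.0016,"ax":0,"ay":0,"az":0,"claw":1}]'
python3 -m crank '[{"x":-0.0013,"y":0.0003,"z":0.0003,"ax":0,"ay":0,"az":0,"claw":1},{"x":-0.0027,"y":0.0007,"z":0.0007,"ax":0,"ay":0,"az":0,"claw":1},{"x":-0.004,"y":0.001,"z":0.001,"ax":0,"ay":0,"az":0,"claw":1},{"x":-0.0054,"y":0.0014,"z":0.0013,"ax":0,"ay":0,"az":0,"claw":1},{"x":-0.0067,"y":0.0017,"z":0.0016,"ax":0,"ay":0,"az":0,"claw":1}]'
python3 - <<'E'
from h import *
c2=camera("scene");plan(-24.9,42,[.5551,-.3641,.0148])
s=r.read_state();M=R.from_quat(s["eef_rot"]).as_matrix();b=np.array(s["ee_pos"])+M@BALL+[0,0,.0017]
u,v=proj(c2,b)[0];x,y=int(u),int(v);print(u-x+50,v-y+35)
cv2.imwrite("pics/s9.png",cv2.resize(c2["color"][y-35:y+45,x-50:x+60],None,fx=7,fy=7,interpolation=cv2.INTER_CUBIC))
E
```

```text
time: 19.47
ee_pos: [0.6558, -0.343, 0.1004]
eef_rot: [0.787, 0.502, 0.193, 0.302]
ft_force: [0.3, 0.9, 0.5]
width: 0.0132
time: 19.88
ee_pos: [0.6551, -0.3501, 0.1004]
eef_rot: [0.787, 0.502, 0.193, 0.302]
ft_force: [0.9, 0.3, 0.9]
width: 0.0131
time: 20.3
ee_pos: [0.6545, -0.3571, 0.1004]
eef_rot: [0.787, 0.502, 0.193, 0.302]
ft_force: [0.4, 0.8, 0.5]
width: 0.0132
t 20.35 p [ 0.6544 -0.3575  0.1004] phi -25.0 tilt 42.0 xz 0.001 ball [ 0.5623 -0.3146  0.0144] J [ 0.569  0.323 -0.144  1.965  0.276  0.128  1.325] F [ 0.09 -0.01  1.49] w 0.0133
shift [-0.0478  0.0109  0.0093] turn/2 [ 0. -0. -0.] deg 0.1
50.44372757922747 35.88988470276058
```

View pics/s9.png

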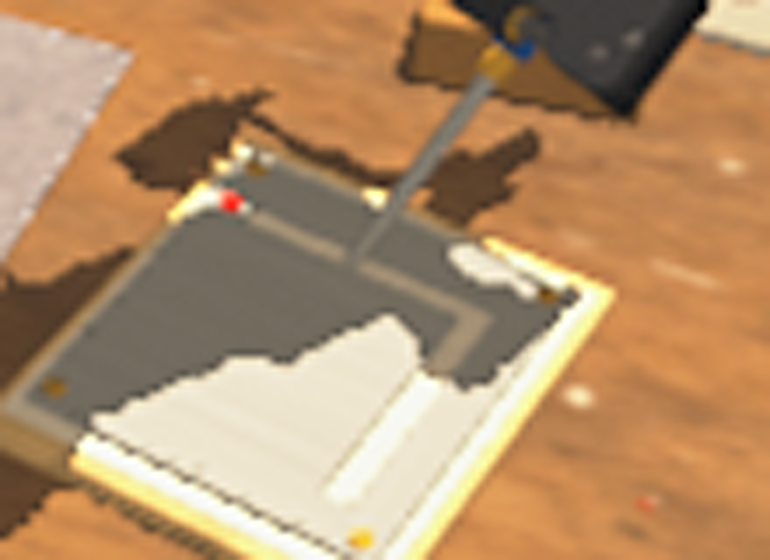

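The ball is visibly in the slot at crop (355,260), mid first leg. I'll carry on to the corner.

```bash
python3 -m crank '[{"x":-0.0014,"y":0.0003,"z":0.0003,"ax":0,"ay":0,"az":0,"claw":1},{"x":-0.0027,"y":0.0006,"z":0.0006,"ax":0,"ay":0,"az":0,"claw":1},{"x":-0.0041,"y":0.0009,"z":0.0009,"ax":0,"ay":0,"az":0,"claw":1},{"x":-0.0054,"y":0.0012,"z":0.0011,"ax":0,"ay":0,"az":0,"claw":1},{"x":-0.0068,"y":0.0015,"z":0.0014,"ax":0,"ay":0,"az":0,"claw":1}]'
python3 -m crank '[{"x":-0.0014,"y":0.0003,"z":0.0003,"ax":0,"ay":0,"az":0,"claw":1},{"x":-0.0027,"y":0.0006,"z":0.0006,"ax":0,"ay":0,"az":0,"claw":1},{"x":-0.0041,"y":0.0009,"z":0.0009,"ax":0,"ay":0,"az":0,"claw":1},{"x":-0.0054,"y":0.0012,"z":0.0011,"ax":0,"ay":0,"az":0,"claw":1},{"x":-0.0068,"y":0.0015,"z":0.0014,"ax":0,"ay":0,"az":0,"claw":1}]'
python3 -m crank '[{"x":-0.0014,"y":0.0003,"z":0.0003,"ax":0,"ay":0,"az":0,"claw":1},{"x":-0.0027,"y":0.0006,"z":0.0006,"ax":0,"ay":0,"az":0,"claw":1},{"x":-0.0041,"y":0.0009,"z":0.0009,"ax":0,"ay":0,"az":0,"claw":1},{"x":-0.0054,"y":0.0012,"z":0.0011,"ax":0,"ay":0,"az":0,"claw":1},{"x":-0.0068,"y":0.0015,"z":0.0014,"ax":0,"ay":0,"az":0,"claw":1}]'
python3 -m crank '[{"x":-0.0014,"y":0.0003,"z":0.0003,"ax":0,"ay":0,"az":0,"claw":1},{"x":-0.0027,"y":0.0006,"z":0.0006,"ax":0,"ay":0,"az":0,"claw":1},{"x":-0.0041,"y":0.0009,"z":0.0009,"ax":0,"ay":0,"az":0,"claw":1},{"x":-0.0054,"y":0.0012,"z":0.0011,"ax":0,"ay":0,"az":0,"claw":1},{"x":-0.0068,"y":0.0015,"z":0.0014,"ax":0,"ay":0,"az":0,"claw":1}]'
python3 -c "
from h import *
plan(-24.9,42,[.5551,-.3641,.0146])"
```

```text
time: 20.77
ee_pos: [0.6535, -0.3641, 0.1003]
eef_rot: [0.787, 0.502, 0.193, 0.302]
ft_force: [0.1, 0.0, 2.1]
width: 0.0136
time: 21.18
ee_pos: [0.6524, -0.3712, 0.1002]
eef_rot: [0.787, 0.502, 0.193, 0.302]
ft_force: [0.8, 0.6, 0.2]
width: 0.0135
time: 21.6
ee_pos: [0.6514, -0.3782, 0.1002]
eef_rot: [0.787, 0.502, 0.193, 0.302]
ft_force: [0.1, 0.4, 2.3]
width: 0.0133
time: 22.02
ee_pos: [0.6504, -0.3852, 0.1002]
eef_rot: [0.787, 0.502, 0.193, 0.302]
ft_force: [1.3, 1.5, 1.1]
width: 0.0135
t 22.02 p [ 0.6504 -0.3852  0.1002] phi -24.9 tilt 42.0 xz 0.001 ball [ 0.5583 -0.3424  0.0142] J [ 0.711  0.352 -0.249  1.931  0.246  0.14   1.415] F [1.29 1.54 1.08] w 0.0135
shift [-0.021   0.0049  0.0038] turn/2 [-0.    -0.001 -0.   ] deg 0.1
```

```bash
python3 -m crank '[{"x":-0.0014,"y":0.0003,"z":0.0003,"ax":0,"ay":0,"az":0,"claw":1},{"x":-0.0027,"y":0.0006,"z":0.0006,"ax":0,"ay":0,"az":0,"claw":1},{"x":-0.0041,"y":0.0009,"z":0.0008,"ax":0,"ay":0,"az":0,"claw":1},{"x":-0.0054,"y":0.0012,"z":0.0011,"ax":0,"ay":0,"az":0,"claw":1},{"x":-0.0068,"y":0.0015,"z":0.0014,"ax":0,"ay":0,"az":0,"claw":1}]'
python3 -m crank '[{"x":-0.0014,"y":0.0003,"z":0.0003,"ax":0,"ay":0,"az":0,"claw":1},{"x":-0.0027,"y":0.0006,"z":0.0006,"ax":0,"ay":0,"az":0,"claw":1},{"x":-0.0041,"y":0.0009,"z":0.0008,"ax":0,"ay":0,"az":0,"claw":1},{"x":-0.0054,"y":0.0012,"z":0.0011,"ax":0,"ay":0,"az":0,"claw":1},{"x":-0.0068,"y":0.0015,"z":0.0013,"ax":0,"ay":0,"az":0,"claw":1}]'
python3 -m crank '[{"x":-0.0014,"y":0.0003,"z":0.0003,"ax":0,"ay":0,"az":0,"claw":1},{"x":-0.0027,"y":0.0006,"z":0.0006,"ax":0,"ay":0,"az":0,"claw":1},{"x":-0.0041,"y":0.0009,"z":0.0008,"ax":0,"ay":0,"az":0,"claw":1},{"x":-0.0054,"y":0.0012,"z":0.0011,"ax":0,"ay":0,"az":0,"claw":1},{"x":-0.0066,"y":0.0015,"z":0.0013,"ax":0,"ay":0,"az":0,"claw":1}]'
python3 -c "
from h import *
for i in range(3): camera('top')
for a in (.3,1): plan(-24.9,42-8*a,np.array([.5551,-.3641,.0146])+a*np.array([-.099,.0141,0]))"
```

```text
time: 22.43
ee_pos: [0.6494, -0.3922, 0.1001]
eef_rot: [0.787, 0.502, 0.193, 0.302]
ft_force: [-0.2, 1.2, 2.1]
width: 0.0134
time: 22.85
ee_pos: [0.6484, -0.3992, 0.1001]
eef_rot: [0.787, 0.502, 0.193, 0.302]
ft_force: [-0.5, 0.3, 1.3]
width: 0.0133
time: 23.27
ee_pos: [0.6474, -0.4061, 0.1001]
eef_rot: [0.787, 0.502, 0.193, 0.302]
ft_force: [0.6, 0.4, 2.0]
width: 0.0134
t 23.42 p [ 0.6474 -0.4063  0.1003] phi -25.0 tilt 42.0 xz 0.001 ball [ 0.5553 -0.3634  0.0143] J [ 0.804  0.376 -0.315  1.904  0.229  0.151  1.476] F [0.71 0.34 1.28] w 0.0137
shift [-0.0093 -0.0213 -0.0138] turn/2 [ 0.021 -0.    -0.   ] deg 2.4
t 23.42 p [ 0.6474 -0.4063  0.1003] phi -25.0 tilt 42.0 xz 0.001 ball [ 0.5553 -0.3634  0.0143] J [ 0.804  0.376 -0.315  1.904  0.229  0.151  1.476] F [0.71 0.34 1.28] w 0.0137
shift [-0.0295 -0.0727 -0.0457] turn/2 [ 0.07 -0.   -0.  ] deg 8.0
```

The corner is reached. I'll start the second leg at the same tilt and keep an eye on joint 6.

```bash
python3 -m crank '[{"x":-0.0004,"y":-0.001,"z":-0.0009,"ax":0,"ay":0,"az":0,"claw":1},{"x":-0.0008,"y":-0.002,"z":-0.0018,"ax":0,"ay":0,"az":0,"claw":1},{"x":-0.0012,"y":-0.0031,"z":-0.0028,"ax":0,"ay":0,"az":0,"claw":1},{"x":-0.0016,"y":-0.0041,"z":-0.0037,"ax":0,"ay":0,"az":0,"claw":1},{"x":-0.0021,"y":-0.0051,"z":-0.0046,"ax":0,"ay":0,"az":0,"claw":1}]'
python3 -m crank '[{"x":-0.0004,"y":-0.001,"z":-0.0009,"ax":0,"ay":0,"az":0,"claw":1},{"x":-0.0008,"y":-0.002,"z":-0.0018,"ax":0,"ay":0,"az":0,"claw":1},{"x":-0.0012,"y":-0.0031,"z":-0.0028,"ax":0,"ay":0,"az":0,"claw":1},{"x":-0.0016,"y":-0.0041,"z":-0.0037,"ax":0,"ay":0,"az":0,"claw":1},{"x":-0.0021,"y":-0.0051,"z":-0.0046,"ax":0,"ay":0,"az":0,"claw":1}]'
python3 -c "
from h import *
plan(-24.9,42,[.4561,-.350,.0144])"
```

```text
time: 23.83
ee_pos: [0.6405, -0.4051, 0.1008]
eef_rot: [0.787, 0.502, 0.194, 0.302]
ft_force: [2.6, -0.1, 3.4]
width: 0.0134
time: 24.25
ee_pos: [0.6333, -0.4041, 0.1005]
eef_rot: [0.787, 0.502, 0.193, 0.302]
ft_force: [3.2, -1.2, 3.8]
width: 0.0132
t 24.25 p [ 0.6333 -0.4041  0.1005] phi -24.9 tilt 42.0 xz 0.001 ball [ 0.5412 -0.3613  0.0145] J [ 0.845  0.356 -0.346  1.936  0.219  0.142  1.496] F [ 3.17 -1.24  3.75] w 0.0132
shift [-0.0255 -0.0609 -0.0548] turn/2 [ 0.    -0.001 -0.   ] deg 0.1
```

```bash
python3 -m crank '[{"x":-0.0004,"y":-0.001,"z":-0.001,"ax":0,"ay":0,"az":0,"claw":1},{"x":-0.0008,"y":-0.002,"z":-0.0019,"ax":0,"ay":0,"az":0,"claw":1},{"x":-0.0013,"y":-0.003,"z":-0.0028,"ax":0,"ay":0,"az":0,"claw":1},{"x":-0.0017,"y":-0.004,"z":-0.0038,"ax":0,"ay":0,"az":0,"claw":1},{"x":-0.0021,"y":-0.005,"z":-0.0047,"ax":0,"ay":0,"az":0,"claw":1}]'
python3 -m crank '[{"x":-0.0004,"y":-0.001,"z":-0.001,"ax":0,"ay":0,"az":0,"claw":1},{"x":-0.0008,"y":-0.002,"z":-0.0019,"ax":0,"ay":0,"az":0,"claw":1},{"x":-0.0013,"y":-0.003,"z":-0.0028,"ax":0,"ay":0,"az":0,"claw":1},{"x":-0.0017,"y":-0.004,"z":-0.0037,"ax":0,"ay":0,"az":0,"claw":1},{"x":-0.0021,"y":-0.005,"z":-0.0046,"ax":0,"ay":0,"az":0,"claw":1}]'
python3 -m crank '[{"x":-0.0004,"y":-0.001,"z":-0.0009,"ax":0,"ay":0,"az":0,"claw":1},{"x":-0.0008,"y":-0.002,"z":-0.0018,"ax":0,"ay":0,"az":0,"claw":1},{"x":-0.0013,"y":-0.0031,"z":-0.0028,"ax":0,"ay":0,"az":0,"claw":1},{"x":-0.0017,"y":-0.0041,"z":-0.0037,"ax":0,"ay":0,"az":0,"claw":1},{"x":-0.0021,"y":-0.0051,"z":-0.0046,"ax":0,"ay":0,"az":0,"claw":1}]'
python3 -c "
from h import *
plan(-24.9,42,[.4561,-.350,.0146])"
```

```text
time: 24.67
ee_pos: [0.626, -0.403, 0.1004]
eef_rot: [0.787, 0.502, 0.193, 0.302]
ft_force: [4.0, -1.5, 3.9]
width: 0.0138
time: 25.08
ee_pos: [0.6189, -0.402, 0.1003]
eef_rot: [0.787, 0.502, 0.193, 0.302]
ft_force: [2.4, -1.5, 3.5]
width: 0.0133
time: 25.5
ee_pos: [0.6117, -0.4011, 0.1004]
eef_rot: [0.787, 0.502, 0.193, 0.302]
ft_force: [2.8, -1.1, 4.0]
width: 0.0134
t 25.5 p [ 0.6117 -0.4011  0.1004] phi -24.9 tilt 42.0 xz 0.001 ball [ 0.5196 -0.3582  0.0144] J [ 0.916  0.328 -0.401  1.981  0.2    0.132  1.53 ] F [ 2.78 -1.09  4.03] w 0.0134
shift [-0.0192 -0.0453 -0.041 ] turn/2 [-0.    -0.001 -0.   ] deg 0.1
```

```bash
python3 -m crank '[{"x":-0.0004,"y":-0.001,"z":-0.001,"ax":0,"ay":0,"az":0,"claw":1},{"x":-0.0009,"y":-0.002,"z":-0.0019,"ax":0,"ay":0,"az":0,"claw":1},{"x":-0.0013,"y":-0.0029,"z":-0.0029,"ax":0,"ay":0,"az":0,"claw":1},{"x":-0.0018,"y":-0.0039,"z":-0.0038,"ax":0,"ay":0,"az":0,"claw":1},{"x":-0.0022,"y":-0.0049,"z":-0.0048,"ax":0,"ay":0,"az":0,"claw":1}]'
python3 -m crank '[{"x":-0.0004,"y":-0.001,"z":-0.0009,"ax":0,"ay":0,"az":0,"claw":1},{"x":-0.0009,"y":-0.002,"z":-0.0019,"ax":0,"ay":0,"az":0,"claw":1},{"x":-0.0013,"y":-0.003,"z":-0.0028,"ax":0,"ay":0,"az":0,"claw":1},{"x":-0.0018,"y":-0.004,"z":-0.0037,"ax":0,"ay":0,"az":0,"claw":1},{"x":-0.0022,"y":-0.005,"z":-0.0046,"ax":0,"ay":0,"az":0,"claw":1}]'
python3 -m crank '[{"x":-0.0004,"y":-0.001,"z":-0.0009,"ax":0,"ay":0,"az":0,"claw":1},{"x":-0.0009,"y":-0.002,"z":-0.0019,"ax":0,"ay":0,"az":0,"claw":1},{"x":-0.0013,"y":-0.003,"z":-0.0028,"ax":0,"ay":0,"az":0,"claw":1},{"x":-0.0018,"y":-0.004,"z":-0.0037,"ax":0,"ay":0,"az":0,"claw":1},{"x":-0.0022,"y":-0.005,"z":-0.0046,"ax":0,"ay":0,"az":0,"claw":1}]'
python3 -c "
from h import *
plan(-24.9,42,[.4561,-.350,.0146])"
```

```text
time: 25.92
ee_pos: [0.6045, -0.4001, 0.1005]
eef_rot: [0.787, 0.502, 0.193, 0.302]
ft_force: [2.6, -0.7, 3.9]
width: 0.0131
time: 26.33
ee_pos: [0.5974, -0.3993, 0.1006]
eef_rot: [0.787, 0.502, 0.193, 0.302]
ft_force: [2.2, -0.7, 3.6]
width: 0.0133
time: 26.75
ee_pos: [0.5904, -0.3984, 0.1007]
eef_rot: [0.787, 0.502, 0.193, 0.302]
ft_force: [1.4, -0.7, 2.2]
width: 0.0136
t 26.75 p [ 0.5904 -0.3984  0.1007] phi -24.9 tilt 42.0 xz 0.001 ball [ 0.4982 -0.3555  0.0148] J [ 1.004  0.302 -0.471  2.023  0.177  0.123  1.572] F [ 1.4  -0.75  2.16] w 0.0136
shift [-0.0126 -0.0302 -0.0271] turn/2 [-0.    -0.001 -0.   ] deg 0.1
```

```bash
python3 -m crank '[{"x":-0.0004,"y":-0.001,"z":-0.0009,"ax":0,"ay":0,"az":0,"claw":1},{"x":-0.0008,"y":-0.002,"z":-0.0018,"ax":0,"ay":0,"az":0,"claw":1},{"x":-0.0013,"y":-0.003,"z":-0.0027,"ax":0,"ay":0,"az":0,"claw":1},{"x":-0.0017,"y":-0.004,"z":-0.0036,"ax":0,"ay":0,"az":0,"claw":1},{"x":-0.0021,"y":-0.005,"z":-0.0045,"ax":0,"ay":0,"az":0,"claw":1}]'
python3 -m crank '[{"x":-0.0004,"y":-0.001,"z":-0.0009,"ax":0,"ay":0,"az":0,"claw":1},{"x":-0.0008,"y":-0.002,"z":-0.0018,"ax":0,"ay":0,"az":0,"claw":1},{"x":-0.0013,"y":-0.003,"z":-0.0027,"ax":0,"ay":0,"az":0,"claw":1},{"x":-0.0017,"y":-0.004,"z":-0.0036,"ax":0,"ay":0,"az":0,"claw":1},{"x":-0.0021,"y":-0.005,"z":-0.0045,"ax":0,"ay":0,"az":0,"claw":1}]'
python3 -m crank '[{"x":-0.0004,"y":-0.001,"z":-0.0009,"ax":0,"ay":0,"az":0,"claw":1},{"x":-0.0008,"y":-0.002,"z":-0.0018,"ax":0,"ay":0,"az":0,"claw":1},{"x":-0.0013,"y":-0.003,"z":-0.0027,"ax":0,"ay":0,"az":0,"claw":1},{"x":-0.0017,"y":-0.004,"z":-0.0036,"ax":0,"ay":0,"az":0,"claw":1},{"x":-0.0021,"y":-0.005,"z":-0.0045,"ax":0,"ay":0,"az":0,"claw":1}]'
python3 -c "
from h import *
plan(-24.9,42,[.4561,-.350,.0148])"
```

```text
time: 27.17
ee_pos: [0.5834, -0.3975, 0.1008]
eef_rot: [0.787, 0.502, 0.193, 0.302]
ft_force: [1.9, -0.5, 2.3]
width: 0.0131
time: 27.58
ee_pos: [0.5765, -0.3966, 0.1008]
eef_rot: [0.787, 0.502, 0.193, 0.302]
ft_force: [0.7, -0.0, 2.0]
width: 0.0134
time: 28.0
ee_pos: [0.5695, -0.3957, 0.1008]
eef_rot: [0.787, 0.502, 0.193, 0.302]
ft_force: [2.1, -0.5, 2.6]
width: 0.0132
t 28.0 p [ 0.5695 -0.3957  0.1008] phi -24.9 tilt 42.0 xz 0.001 ball [ 0.4774 -0.3528  0.0149] J [ 1.106  0.279 -0.553  2.063  0.148  0.116  1.62 ] F [ 2.07 -0.55  2.62] w 0.0132
shift [-0.0063 -0.0153 -0.0137] turn/2 [-0.    -0.001 -0.   ] deg 0.1
```

```bash
python3 -m crank '[{"x":-0.0005,"y":-0.0011,"z":-0.001,"ax":0,"ay":0,"az":0,"claw":1},{"x":-0.0009,"y":-0.0022,"z":-0.002,"ax":0,"ay":0,"az":0,"claw":1},{"x":-0.0014,"y":-0.0033,"z":-0.003,"ax":0,"ay":0,"az":0,"claw":1},{"x":-0.0018,"y":-0.0044,"z":-0.004,"ax":0,"ay":0,"az":0,"claw":1},{"x":-0.0023,"y":-0.0055,"z":-0.005,"ax":0,"ay":0,"az":0,"claw":1}]'
python3 -m crank '[{"x":-0.0005,"y":-0.0011,"z":-0.001,"ax":0,"ay":0,"az":0,"claw":1},{"x":-0.0009,"y":-0.0022,"z":-0.002,"ax":0,"ay":0,"az":0,"claw":1},{"x":-0.0014,"y":-0.0033,"z":-0.003,"ax":0,"ay":0,"az":0,"claw":1},{"x":-0.0018,"y":-0.0044,"z":-0.004,"ax":0,"ay":0,"az":0,"claw":1},{"x":-0.0023,"y":-0.0055,"z":-0.005,"ax":0,"ay":0,"az":0,"claw":1}]'
python3 -m crank '[{"x":-0.0005,"y":-0.0011,"z":-0.001,"ax":0,"ay":0,"az":0,"claw":1},{"x":-0.0009,"y":-0.0022,"z":-0.002,"ax":0,"ay":0,"az":0,"claw":1},{"x":-0.0014,"y":-0.0033,"z":-0.003,"ax":0,"ay":0,"az":0,"claw":1},{"x":-0.0018,"y":-0.0044,"z":-0.004,"ax":0,"ay":0,"az":0,"claw":1},{"x":-0.0023,"y":-0.0055,"z":-0.005,"ax":0,"ay":0,"az":0,"claw":1}]'
python3 - <<'E'
from h import *
camera("scene");c2=camera("scene");s,M,p=info();b=p+M@BALL+[0,0,.0017]
u,v=proj(c2,b)[0];x,y=int(u),int(v);print(u-x+60,v-y+55)
cv2.imwrite("pics/s10.png",cv2.resize(c2["color"][y-55:y+30,x-60:x+50],None,fx=7,fy=7,interpolation=cv2.INTER_CUBIC))
E
```

```text
time: 28.42
ee_pos: [0.5618, -0.3946, 0.1009]
eef_rot: [0.787, 0.502, 0.193, 0.302]
ft_force: [2.2, -0.3, 2.2]
width: 0.0136
time: 28.83
ee_pos: [0.554, -0.3936, 0.1009]
eef_rot: [0.787, 0.502, 0.193, 0.302]
ft_force: [2.0, -1.1, 2.4]
width: 0.0135
time: 29.25
ee_pos: [0.5463, -0.3925, 0.1009]
eef_rot: [0.787, 0.502, 0.193, 0.302]
ft_force: [1.8, -0.1, 1.5]
width: 0.0132
t 29.35 p [ 0.546  -0.3925  0.1005] phi -25.0 tilt 41.9 xz 0.001 ball [ 0.4538 -0.3496  0.0147] J [ 1.242  0.257 -0.666  2.106  0.111  0.111  1.683] F [ 0.82 -0.7   1.23] w 0.0134
60.65113986983101 55.835428691980866
```

View pics/s10.png

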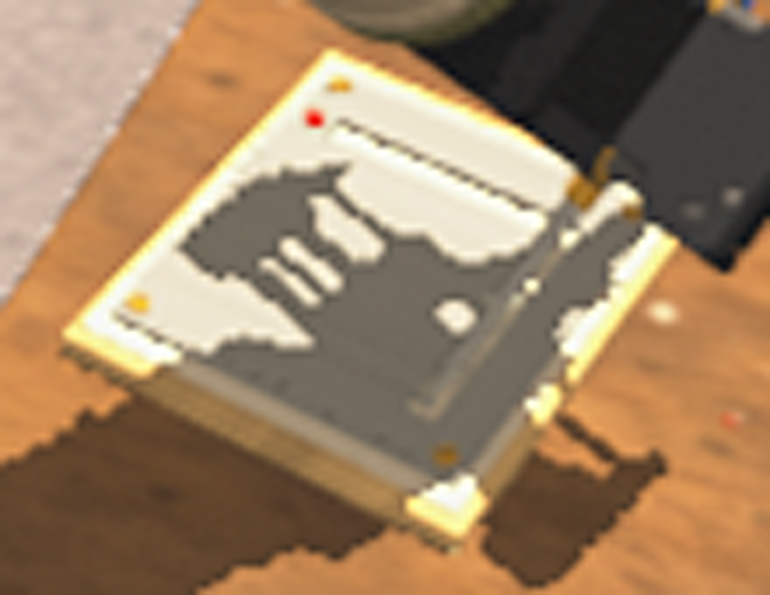

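The ball is at the far end of the second leg (slot end at crop (425,410)). Now I'll lift straight up and head back to the felt.

```bash
python3 -m crank '[{"x":0,"y":0.003,"z":-0.0033,"ax":0,"ay":0,"az":0,"claw":1},{"x":0,"y":0.01,"z":-0.0111,"ax":0,"ay":0,"az":0,"claw":1},{"x":0,"y":0.022,"z":-0.0244,"ax":0,"ay":0,"az":0,"claw":1},{"x":0,"y":0.037,"z":-0.0411,"ax":0,"ay":0,"az":0,"claw":1},{"x":0,"y":0.05,"z":-0.0556,"ax":0,"ay":0,"az":0,"claw":1}]'
python3 -c "
from h import *
plan(-15,15,[.47,-.25,.14])"
```

```text
time: 29.77
ee_pos: [0.5461, -0.3919, 0.176]
eef_rot: [0.787, 0.503, 0.193, 0.301]
ft_force: [0.2, -0.6, -0.1]
width: 0.0133
t 29.77 p [ 0.5461 -0.3919  0.176 ] phi -24.9 tilt 41.9 xz 0.002 ball [ 0.4538 -0.349   0.0902] J [ 1.48   0.153 -0.897  2.04  -0.054  0.285  1.817] F [ 0.16 -0.59 -0.09] w 0.0133
shift [ 0.1189 -0.0046  0.0036] turn/2 [ 0.234  0.04  -0.077] deg 28.6
```

```bash
python3 -m crank '[{"x":0.015,"y":0,"z":0,"ax":0.03,"ay":0.005,"az":-0.01,"claw":1},{"x":0.04,"y":-0.001,"z":0.001,"ax":0.08,"ay":0.014,"az":-0.026,"claw":1},{"x":0.068,"y":-0.002,"z":0.002,"ax":0.13,"ay":0.023,"az":-0.043,"claw":1},{"x":0.095,"y":-0.003,"z":0.003,"ax":0.18,"ay":0.031,"az":-0.06,"claw":1},{"x":0.119,"y":-0.004,"z":0.004,"ax":0.23,"ay":0.04,"az":-0.077,"claw":1}]'
python3 -c "
from h import *
camera('top');plan(-8,0,[.4455,-.144,.1])"
```

```text
time: 30.18
ee_pos: [0.5959, -0.2838, 0.171]
eef_rot: [0.786, 0.604, 0.079, 0.107]
ft_force: [0.7, -0.0, -0.3]
width: 0.0133
t 30.23 p [ 0.599  -0.2777  0.1708] phi -14.5 tilt 14.8 xz 0.0 ball [ 0.4734 -0.2453  0.1407] J [ 1.038  0.365 -0.797  1.655  0.295  0.979  1.491] F [-2.01  4.16  0.83] w 0.0132
shift [ 0.1061 -0.0673  0.0596] turn/2 [ 0.129  0.007 -0.056] deg 16.2
```

```bash
python3 -c "
from h import *
plan(-4,0,[.4454,-.138,.06])"
```

```text
t 30.23 p [ 0.599  -0.2777  0.1708] phi -14.5 tilt 14.8 xz 0.0 ball [ 0.4734 -0.2453  0.1407] J [ 1.038  0.365 -0.797  1.655  0.295  0.979  1.491] F [-2.01  4.16  0.83] w 0.0132
shift [ 0.1211 -0.0804  0.0975] turn/2 [ 0.129  0.012 -0.091] deg 18.1
```

```bash
python3 -m crank '[{"x":0.02,"y":-0.012,"z":0.01,"ax":0.025,"ay":0.002,"az":-0.018,"claw":1},{"x":0.045,"y":-0.028,"z":0.025,"ax":0.055,"ay":0.005,"az":-0.038,"claw":1},{"x":0.072,"y":-0.046,"z":0.045,"ax":0.085,"ay":0.008,"az":-0.06,"claw":1},{"x":0.098,"y":-0.065,"z":0.07,"ax":0.11,"ay":0.01,"az":-0.078,"claw":1},{"x":0.121,"y":-0.08,"z":0.095,"ax":0.129,"ay":0.012,"az":-0.091,"claw":1}]'
python3 -c "
from h import *
[camera('top') for i in range(4)];plan(-4,0,[.4454,-.138,.02])"
```

```text
time: 30.65
ee_pos: [0.577, -0.1529, 0.0558]
eef_rot: [0.734, 0.679, 0.001, 0.005]
ft_force: [1.0, -0.1, -1.3]
width: 0.013
t 30.85 p [ 0.5772 -0.154   0.0561] phi -4.5 tilt 0.6 xz -0.004 ball [ 0.4446 -0.1436  0.0588] J [ 0.797  0.535 -0.781  1.693  0.424  1.078  1.377] F [-0.14 -0.65  0.35] w 0.0131
shift [ 0.0069 -0.0001  0.0402] turn/2 [ 0.005  0.002 -0.004] deg 0.8
```

```bash
python3 -m crank '[{"x":0.002,"y":0,"z":0.006,"ax":0,"ay":0.001,"az":0,"claw":1},{"x":0.004,"y":0,"z":0.014,"ax":0,"ay":0.002,"az":0,"claw":1},{"x":0.006,"y":0,"z":0.023,"ax":0,"ay":0.002,"az":0,"claw":1},{"x":0.007,"y":0,"z":0.032,"ax":0,"ay":0.002,"az":0,"claw":1},{"x":0.007,"y":0,"z":0.038,"ax":0,"ay":0.002,"az":0,"claw":1}]'
python3 -c "
from h import *
[camera('top') for i in range(6)];plan(-4,.6,[.4454,-.138,.012])
c=camera('scene');cv2.imwrite('pics/s11.png',c['color'])"
```

```text
time: 31.27
ee_pos: [0.5781, -0.148, 0.0175]
eef_rot: [0.735, 0.678, 0.004, 0.004]
ft_force: [-0.5, 0.4, -0.8]
width: 0.0134
t 31.57 p [ 0.5791 -0.148   0.0193] phi -4.5 tilt 0.7 xz -0.001 ball [ 0.4464 -0.1374  0.0216] J [ 0.77   0.581 -0.758  1.717  0.461  1.016  1.341] F [-0.74  0.06 -0.29] w 0.0132
shift [ 0.0006 -0.0011  0.01  ] turn/2 [ 0.001  0.001 -0.005] deg 0.6
```

```bash
python3 -m crank '[{"x":0,"y":0,"z":0.003,"ax":0,"ay":0,"az":0,"claw":1},{"x":0,"y":0,"z":0.006,"ax":0,"ay":0,"az":0,"claw":1},{"x":0,"y":0,"z":0.009,"ax":0,"ay":0,"az":0,"claw":1},{"x":0,"y":0,"z":0.011,"ax":0,"ay":0,"az":0,"claw":1},{"x":0,"y":0,"z":0.0125,"ax":0,"ay":0,"az":0,"claw":1}]'
python3 -c "
from h import *
for i in range(4): camera('top');i%2 and info()"|sed 's/J.*F/F/'
python3 -m crank '[{"x":0,"y":0,"z":0.0003,"ax":0,"ay":0,"az":0,"claw":1},{"x":0,"y":0,"z":0.0006,"ax":0,"ay":0,"az":0,"claw":1},{"x":0,"y":0,"z":0.001,"ax":0,"ay":0,"az":0,"claw":1},{"x":0,"y":0,"z":0.001,"ax":0,"ay":0,"az":0,"claw":1},{"x":0,"y":0,"z":0.001,"ax":0,"ay":0,"az":0,"claw":1}]'
python3 -c "
from h import *
for i in range(3): camera('top');info()"|sed 's/J.*F/F/'
```

```text
time: 32.03
ee_pos: [0.5787, -0.1478, 0.0059]
eef_rot: [0.735, 0.679, 0.004, 0.005]
ft_force: [0.6, 0.2, -0.4]
width: 0.0133
t 32.13 p [ 0.5787 -0.1478  0.0059] phi -4.5 tilt 0.7 xz -0.001 ball [ 0.4461 -0.1373  0.0085] F [ 0.45 -0.51  0.2 ] w 0.0135
t 32.23 p [ 0.5789 -0.1478  0.0063] phi -4.5 tilt 0.7 xz -0.001 ball [ 0.4463 -0.1373  0.0088] F [0.73 0.5  0.06] w 0.0129
time: 32.65
ee_pos: [0.5789, -0.1479, 0.0054]
eef_rot: [0.735, 0.679, 0.004, 0.005]
ft_force: [-0.4, -0.3, -0.4]
width: 0.0133
t 32.7 p [ 0.5789 -0.1479  0.0054] phi -4.5 tilt 0.7 xz -0.001 ball [ 0.4463 -0.1374  0.0078] F [-0.21  0.15 -0.12] w 0.0133
t 32.75 p [ 0.579  -0.1479  0.0054] phi -4.5 tilt 0.7 xz -0.001 ball [ 0.4463 -0.1374  0.0079] F [-0.24  0.12 -0.66] w 0.0133
t 32.8 p [ 0.5789 -0.1479  0.0054] phi -4.5 tilt 0.7 xz -0.001 ball [ 0.4463 -0.1374  0.0078] F [ 0.06  0.33 -0.66] w 0.0135
```

```bash
python3 -m crank '[{"x":0,"y":0,"z":0.0003,"ax":0,"ay":0,"az":0,"claw":1},{"x":0,"y":0,"z":0.0006,"ax":0,"ay":0,"az":0,"claw":1},{"x":0,"y":0,"z":0.0006,"ax":0,"ay":0,"az":0,"claw":1},{"x":0,"y":0,"z":0.0006,"ax":0,"ay":0,"az":0,"claw":1},{"x":0,"y":0,"z":0.0006,"ax":0,"ay":0,"az":0,"claw":1}]'
python3 -c "
from h import *
for i in range(3): camera('top');info()"|sed 's/J.*F/F/'
python3 -m crank '[{"x":0,"y":0,"z":0.0003,"ax":0,"ay":0,"az":0,"claw":1},{"x":0,"y":0,"z":0.0005,"ax":0,"ay":0,"az":0,"claw":1},{"x":0,"y":0,"z":0.0005,"ax":0,"ay":0,"az":0,"claw":1},{"x":0,"y":0,"z":0.0005,"ax":0,"ay":0,"az":0,"claw":1},{"x":0,"y":0,"z":0.0005,"ax":0,"ay":0,"az":0,"claw":1}]'
python3 -c "
from h import *
for i in range(3): camera('top');info()"|sed 's/J.*F/F/'
```

```text
time: 33.22
ee_pos: [0.5791, -0.1479, 0.005]
eef_rot: [0.735, 0.679, 0.004, 0.005]
ft_force: [-1.0, -0.3, 4.8]
width: 0.0134
t 33.27 p [ 0.579  -0.1479  0.005 ] phi -4.5 tilt 0.7 xz -0.001 ball [ 0.4464 -0.1374  0.0074] F [-0.8   0.82  4.38] w 0.0133
t 33.32 p [ 0.579  -0.1479  0.005 ] phi -4.5 tilt 0.7 xz -0.001 ball [ 0.4464 -0.1374  0.0074] F [-0.24 -0.24  5.89] w 0.0132
t 33.37 p [ 0.5791 -0.1479  0.005 ] phi -4.5 tilt 0.7 xz -0.001 ball [ 0.4465 -0.1374  0.0074] F [-1.22 -0.07  5.62] w 0.0136
time: 33.78
ee_pos: [0.5791, -0.1479, 0.0049]
eef_rot: [0.735, 0.679, 0.004, 0.005]
ft_force: [-3.4, -0.5, 11.2]
width: 0.0135
t 33.83 p [ 0.5791 -0.1479  0.0049] phi -4.5 tilt 0.7 xz -0.001 ball [ 0.4465 -0.1374  0.0074] F [-3.22  0.63 10.85] w 0.0137
t 33.88 p [ 0.5791 -0.1479  0.0049] phi -4.5 tilt 0.7 xz -0.001 ball [ 0.4465 -0.1374  0.0074] F [-3.2   0.55 10.69] w 0.0134
t 33.93 p [ 0.5791 -0.1479  0.0049] phi -4.5 tilt 0.7 xz -0.001 ball [ 0.4465 -0.1374  0.0074] F [-4.06  1.22 11.41] w 0.0134
```

Firm contact is at exactly the pickup height, TCP z 4.9 mm. I'll ease off 0.5 mm, let go gently and withdraw straight up.

```bash
python3 -m crank '[{"x":0,"y":0,"z":-0.0003,"ax":0,"ay":0,"az":0,"claw":1},{"x":0,"y":0,"z":-0.0007,"ax":0,"ay":0,"az":0,"claw":1},{"x":0,"y":0,"z":-0.0007,"ax":0,"ay":0,"az":0,"claw":1},{"x":0,"y":0,"z":-0.0007,"ax":0,"ay":0,"az":0,"claw":0.75},{"x":0,"y":0,"z":-0.0007,"ax":0,"ay":0,"az":0,"claw":0.5}]' 10
python3 -m crank '[{"x":0,"y":0,"z":0,"ax":0,"ay":0,"az":0,"claw":0.4},{"x":0,"y":0,"z":0,"ax":0,"ay":0,"az":0,"claw":0.3},{"x":0,"y":0,"z":0,"ax":0,"ay":0,"az":0,"claw":0.2},{"x":0,"y":0,"z":0,"ax":0,"ay":0,"az":0,"claw":0.1},{"x":0,"y":0,"z":0,"ax":0,"ay":0,"az":0,"claw":0}]'
python3 -m crank '[{"x":0,"y":0,"z":0,"ax":0,"ay":0,"az":0,"claw":0},{"x":0,"y":0,"z":-0.01,"ax":0,"ay":0,"az":0,"claw":0},{"x":0,"y":0,"z":-0.03,"ax":0,"ay":0,"az":0,"claw":0},{"x":0,"y":0,"z":-0.06,"ax":0,"ay":0,"az":0,"claw":0},{"x":0,"y":0,"z":-0.095,"ax":0,"ay":0,"az":0,"claw":0}]'
python3 -m crank '[{"x":0,"y":0,"z":-0.02,"ax":0,"ay":0,"az":0,"claw":0},{"x":0,"y":0,"z":-0.04,"ax":0,"ay":0,"az":0,"claw":0},{"x":0,"y":0,"z":-0.06,"ax":0,"ay":0,"az":0,"claw":0},{"x":0,"y":0,"z":-0.07,"ax":0,"ay":0,"az":0,"claw":0},{"x":0,"y":0,"z":-0.07,"ax":0,"ay":0,"az":0,"claw":0}]'
python3 - <<'E'
from h import *
c=camera("scene");im=c["color"];cv2.imwrite("pics/fin_s.png",im);s,M,p=info()
hsv=cv2.cvtColor(im,cv2.COLOR_BGR2HSV);H,S,V=cv2.split(hsv)
m=((H>95)&(H<130)&(S>110)&(V>50)).astype(np.uint8);n,l,st,ce=cv2.connectedComponentsWithStats(m)
for i in range(1,n):
    if st[i,4]>15: print(st[i],cast(c,ce[i],.012)[0].round(3))
print("expect handle px",proj(c,[[.542,-.145,.012],[.631,-.152,.012]]).round(1),"ball px",proj(c,[.446,-.1374,.009]).round(1))
c0=cv2.imread("pics/scene0.png")
for nm,P in dict(pot=(.724,-.123,.03),cork=(.723,-.332,.03),tube=(.36,-.166,.01),bottle=(.728,.07,.04)).items():
    u,v=proj(c,P)[0].astype(int);print(nm,u,v,"maxblockdiff",np.abs(im[v-12:v+12,u-12:u+12].astype(int)-c0[v-12:v+12,u-12:u+12]).mean().round(1))
E
```

```text
time: 34.35
ee_pos: [0.5788, -0.1478, 0.0047]
eef_rot: [0.735, 0.679, 0.004, 0.005]
ft_force: [0.7, -0.3, -0.4]
width: 0.016
time: 34.77
ee_pos: [0.5789, -0.1479, 0.0049]
eef_rot: [0.735, 0.679, 0.004, 0.005]
ft_force: [0.1, -0.3, 1.3]
width: 0.0389
time: 35.18
ee_pos: [0.5767, -0.1473, 0.1004]
eef_rot: [0.734, 0.679, 0.003, 0.004]
ft_force: [0.6, 0.0, -0.3]
width: 0.0433
time: 35.6
ee_pos: [0.5781, -0.1476, 0.1727]
eef_rot: [0.734, 0.679, 0.005, 0.007]
ft_force: [-0.5, 0.9, 0.1]
width: 0.0432
t 35.65 p [ 0.5773 -0.1476  0.1708] phi -4.5 tilt 0.8 xz -0.001 ball [ 0.4447 -0.1371  0.173 ] J [ 0.839  0.414 -0.843  1.589  0.322  1.269  1.438] F [-0.35  0.53 -0.29] w 0.0436
[249 105  24  14 158] [0.952 0.284 0.012]
[184 183   7   4  19] [0.474 0.238 0.012]
[312 192  17  19 111] [ 0.582 -0.152  0.012]
[278 251   8   9  47] [ 0.358 -0.155  0.012]
expect handle px [[311.7 208.7]
 [327.7 191.3]] ball px [[292.5 230.5]]
pot 332 167 maxblockdiff 8.5
cork 397 185 maxblockdiff 1.8
tube 285 256 maxblockdiff 1.8
bottle 278 148 maxblockdiff 1.7
```

The handle is where expected on the felt. The pot patch differs, possibly because of the gripper's shadow or occlusion, so I'll move the arm back and recheck.

```bash
python3 -m crank '[{"x":0.02,"y":-0.02,"z":0,"ax":0,"ay":0,"az":0,"claw":0},{"x":0.045,"y":-0.03,"z":0,"ax":0,"ay":0,"az":0,"claw":0},{"x":0.07,"y":-0.045,"z":0,"ax":0,"ay":0,"az":0,"claw":0},{"x":0.095,"y":-0.06,"z":0,"ax":0,"ay":0,"az":0,"claw":0},{"x":0.12,"y":-0.07,"z":0,"ax":0,"ay":0,"az":0,"claw":0}]'
python3 -m crank '[{"x":0.02,"y":-0.005,"z":0,"ax":0,"ay":0,"az":0,"claw":0},{"x":0.04,"y":-0.01,"z":0,"ax":0,"ay":0,"az":0,"claw":0},{"x":0.06,"y":-0.015,"z":0,"ax":0,"ay":0,"az":0,"claw":0},{"x":0.07,"y":-0.02,"z":0,"ax":0,"ay":0,"az":0,"claw":0},{"x":0.07,"y":-0.02,"z":0,"ax":0,"ay":0,"az":0,"claw":0}]'
python3 - <<'E'
from h import *
for n in("scene","top"):
    c=camera(n);im=c["color"];c0=cv2.imread(f"pics/{n}0.png")
    for nm,P in dict(pot=(.724,-.123,.03),cork=(.723,-.332,.03),tube=(.36,-.166,.01),bottle=(.728,.07,.04)).items():
        u,v=proj(c,P)[0].astype(int);a,b=(cv2.cvtColor(q[v-16:v+16,u-18:u+18],cv2.COLOR_BGR2GRAY).astype(np.float32) for q in(im,c0))
        print(n,nm,"diff",np.abs(a-b).mean().round(1),"shift px",np.round(cv2.phaseCorrelate(a,b)[0],2))
    H,S,V=cv2.split(cv2.cvtColor(im,cv2.COLOR_BGR2HSV));m=((H>95)&(H<130)&(S>110)&(V>50)).astype(np.uint8)
    u0,v0=proj(c,[.585,-.148,.012])[0].astype(int);k=np.zeros_like(m);k[v0-30:v0+30,u0-25:u0+25]=1
    q=np.argwhere(m&k)[:,::-1].astype(np.float32);W=cast(c,q,.012);print(n,"handle",len(q),W.min(0).round(3),W.max(0).round(3))
info()
E
```

```text
time: 36.07
ee_pos: [0.5146, -0.0214, 0.1674]
eef_rot: [0.735, 0.678, 0.003, 0.004]
ft_force: [0.2, 1.0, 0.3]
width: 0.0437
time: 36.48
ee_pos: [0.5009, 0.0513, 0.1679]
eef_rot: [0.733, 0.68, 0.004, 0.004]
ft_force: [-0.4, 0.4, -0.5]
width: 0.0437
scene pot diff 1.8 shift px [-0.01  0.01]
scene cork diff 1.9 shift px [-0.02 -0.04]
scene tube diff 1.9 shift px [ 0.   -0.02]
scene bottle diff 7.1 shift px [-0.1   0.18]
scene handle 109 [ 0.541 -0.161  0.012] [ 0.629 -0.142  0.012]
top pot diff 8.0 shift px [ 0.05 -0.14]
top cork diff 10.3 shift px [0.14 0.12]
top tube diff 9.5 shift px [ 0.04 -0.16]
top bottle diff 8.0 shift px [-0.08 -0.04]
top handle 179 [ 0.546 -0.154  0.012] [ 0.63  -0.14   0.012]
t 36.58 p [0.502  0.0481 0.168 ] phi -4.5 tilt 0.7 xz -0.001 ball [0.3694 0.0586 0.1706] J [ 0.712  0.216 -0.989  1.816  0.199  1.202  1.154] F [-0.29  0.27  0.41] w 0.0437
```

All bystanders are unmoved (shift under 0.2 px), and the stylus lies flat on the felt in both views. Handing in.

```bash
python3 -c "
from bench import close_job
print(close_job())"
```

```text
the job is handed in; nothing more can be done
None
```

I finished the job and handed it in at about 36.6 s. I pinched the stylus out at the finger cut, laid it on the felt, and took it again by the blue handle. The ball went into the slot at the red dot and was drawn at about 17 mm/s round the corner to the far end. I then laid the stylus back on the felt and let go.

**Checks that passed**
- **Force on the paper:** the vertical force stayed light throughout the stroke, about 1–5 N. Camera views mid-way along the first leg and at the far end showed the ball in the slot.
- **Stylus at the end:** the handle lies on the felt in both camera views, at x 0.54–0.63, y about -0.15.
- **Bystanders:** the pot, bottle, tube and cork block moved less than 0.2 px.

**Things that failed or disagreed**
- **Joint 7:** while I was choosing the stylus tilt it briefly read 2.602, against the 2.6 limit. I turned back at once, but it may count as passing the range.
- **Tilt:** the stylus was held at 42° during the stroke instead of the planned 50°, because joint 6 was near its lower limit.
- **Ball height:** the ball was about 1.7 mm higher than my kinematics gave, so I set the contact by force.
- **Final laying down:** the arm briefly pressed the stylus onto the felt with about 11 N. I eased off before letting go.
- **Top-view brightness:** overall brightness near the bystanders differed from the start picture, but their measured shifts were nil.

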